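Swing out the crimping station's prop leg and load a pin header bar

TASK

Push the crimping station's folding prop leg out until it comes up against its stop, and press on there for a moment with about 10 newtons of finger pressure so that it is bedded, never shoving it harder than half as much again. Then lower the steel pin header bar, pins up, into the die nest and onto the prop's roller, still holding it as it goes down, and slide it gently home against the brass end stop before you let go. Leave the connector tray, the test tube and the probe where they are.

Things in the scene. Friction and masses are not known exactly. Their poses are not given: they have to be found in the camera images.
- station: Dark cast iron lever crimping station, bolted down. Origin on the desk under the middle of the die nest; x points back to the column, y along the work line to the prop leg's side, z up. Base plate x -90 to 140, y -65 to 65, 18 mm high. Column x 75 to 135. Head x -30 to 135, y +-23, z 162 to 218 overhangs the nest; punch under it down to z 121. Fixed lever parked up, y -25 to -60, to z 370.
- nest (a point): Middle of the die nest's floor: station x 0, y 0, z 50 mm; axes as the station. The nest is a straight open-topped channel along y, from y -40 to +40 mm, 17 mm wide; its rails rise 12 mm above the floor, their top 5 mm a 45 degree lead-in (27 mm wide at the top). The bar goes in from above, under the punch (71 mm above this point).
- end_stop: Brass end stop block that closes the -y end of the nest, 34 mm wide, 27 mm tall (top 77 mm above the desk). Origin at the foot of its working face, in the middle of the nest floor (station x 0, y -40, z 50 mm); axes as the station. A finely set stop: the bar may push on it with less than 20 N.
- hinge (a point): Foot of the prop leg's upright hinge pin, on the desk: station x 0, y 85, z 0 mm; axes as the station. Hinge and stop lugs reach up to z 44 mm, within 30 mm of the pin. The leg is a flat steel arm, 18 mm wide, top at z 29 mm, from the pin out to the orange roller rest. Folded (or nearly: up to 35 degrees ajar) it points to the station's -x; it swings out, clockwise from above, to the station's +y.
- rest (a point): On the prop leg: top middle of the steel roller, 135 mm from the pin, 50 mm above the desk; frame x points to the pin, z up. Roller 56 mm long across the arm, between upright orange cheek plates 36 mm long, outer faces 34 mm either side of this point, z 22 to 64 mm: push on these. The hinge drags with 2 N here and stays where left.
- leg: The folding prop leg; origin at the foot of the hinge pin, its -x runs along the arm to the rest. The stop is a set screw with a slightly springy buffer: set within 6.5 degrees either side of square to the station's x, differently each time, so find it by feel. Bedded: finger push over 7 N for 0.25 s with the leg at its stop. A push of over 16 N would strain the hinge.
- bar: Loose steel pin header bar, 300 mm long (its y), 14 mm wide (its x), 14 mm tall, with a row of brass pins along the middle of its top up to z 25 mm; about 0.45 kg, both ends alike. Origin at the centre of its underside. Home, its end touches the end stop, its other end lies on the roller, and its origin lies at station x 0, y +110, z 50 mm.
- tray: White nylon connector shell tray, 100 x 130 x 22 mm, loose, origin under its centre. Not to be moved.
- tube: Green glass test tube of spare jumpers with a cork, 134 mm tall, in a 50 mm square wooden foot, loose, origin under its centre. Not to be moved.
- probe: Black oscilloscope probe lying on the desk, about 150 mm long (its y), 13 mm tall, loose, origin under its middle. Not to be moved.

How it is judged:
By the outcome, as a careful person would: the job done as asked, in the order asked, and still so for the second after the job is handed in, with the robot touching nothing.
It also fails if it takes over 72 s, if anything falls off the work surface, if the arm or the gripper's body presses on something with over 40 N, if the wrist force passes 120 N, or if a joint passes its speed limit or range.

ROBOT

A 6-joint arm with a two-finger parallel gripper is mounted at the origin on the work surface. World frame = base frame: x ahead of the robot, y to its left, z up, the work surface at z = 0. Lengths are in m, angles in rad, forces in N, time in s.
With the tool pointing down it reaches from about 0.35 to 0.775 m from the base axis. Payload 5.5 kg.
Tool frame: the origin (TCP) lies midway between the tips of the shut fingers; the grasp point (between the pads) lies 19 mm behind it; z points along the fingers, y is the line along which they close (so a half turn about z gives the same grasp; the last joint's range is limited). The gripper opens to 85 mm and grips with 20 to 120 N. Pads are 22 mm wide; open, the fingers measure 114 mm over their backs; the gripper's body (76 mm by 85 mm) begins 54 mm behind the grasp point. The pads swing forward as they close: fully open they stand 13 mm farther back than shut.
Start: joints at [-1.278, 0.313, 0.046, 1.304, 0, 1.431], TCP at [0.241, -0.522, 0.195] pointing down, gripper open.
Joint ranges: [-2.76, 2.76], [-0.86, 1.69], [-1.03, 1.26], [-2.2, 2.34], [-1.47, 1.5], [-3.14, 3.14]. Speed limits (rad/s): [2.57, 2.57, 3.14, 3.14, 3.14, 3.14].

INTERFACE

Orientations are given as a unit quaternion [w, x, y, z].
In Python, from workcell import env gives the robot as it stands. The module is installed in compiled form; this text tells all that it offers.
- The arm moves only by the tool servo_tool, never from a script. Its argument "increments" is a list of rows, each an object of numbers: "grip": the closure, from 0 (fully open) to 1 (shut); "x", "y", "z": the shift along the tool's x, y, z in mm; "roll": the turn about the tool's z in degrees. In form: [{"grip": .., "x": .., "y": .., "z": .., "roll": ..}, ...]. A call has 1 to 5 rows; each row shifts and turns the commanded pose from where the row before left it, along the tool's axes as they then stand; what a row does not reach is not made up. A row lasts 1/12 s, in which the tool goes at most 41.7 mm and 7.16 degrees, less where a joint would pass 70% of its speed; a pose out of reach is approached as far as the arm can. A call is refused whole if a number of a shift passes 41.7 or a number of a turn 7.16, either way. A call with a gripper value outside its range is refused whole. The fingers move at their own pace and stop on an object; "grip_force" is the grip in N (left out, the last holds). Time passes only in rows, so rows that do not move let the fingers close. It gives the time, the measured TCP pose, the force, the opening and the grip force at its end, in the units of the state.
- env.get_state(): the state, without advancing time (a new reading comes with each control period).
- env.read_camera(name): name is "side" or "top"; returns the picture (400x640x3 uint8, red, green, blue); there is no depth.
- env.get_calibration(name): a dict with "vertical_fov" (degrees; the focal length in pixels is half the picture's height over the tangent of half this angle, whatever the lens; pixels are square), "cx", "cy" (the principal point, pixels), "rvec" (rotation vector, rad) and "tvec" (3), from world to camera coordinates, as OpenCV has them. Camera axes: x right, y down, z forward; pixel columns grow to the right and rows downward; lengths in m; the calibration is good to about 2 mm. A picture is of the moment at which its call begins. get_calibration takes no time and is no camera call.
- env.hand_in(): hands the job in; it is judged then, once.
The state is a dict: "clock": time; "joint_pos": joint angles; "qvel": joint speeds; "tau": joint torques, N m; "tcp_pos": TCP position; "orientation": TCP orientation; "wrist_force": force on the tool from outside, world axes, zero at the start; "ft_torque": the same for the moment, N m; "finger_gap": finger opening in m; "grip_force": force on a finger pad.
Only numpy, scipy, OpenCV 4.12 (cv2) and the standard library are available. Lean on these libraries where they do the work, as an engineer would, in place of code of your own. Each camera call takes 0.05 s, during which the arm holds its last target. There are 200 camera calls.

## Working session

There is one attempt and no reset: what is moved stays moved. The work goes in short steps, Python scripts to look and compute and a tool call to move; the robot and the scene stay as the last step left them, time stands still between calls to the robot, and variables do not carry over. Pictures are saved under pics/ and viewed, at most 10 in all, crops included, and the job is handed in when it is done.

Besides the shell and the picture viewer there is one more tool, called after "Request:" as name(argument=value, ...) on one line, values as JSON. servo_tool: Moves the arm, as the interface text tells. Its arguments: {"type":"object","properties":{"increments":{"type":"array"},"grip_force":{"type":"number"}},"required":["increments"]}

```bash
mkdir -p pics
cat > h.py <<'E'
import numpy as np, cv2
from workcell import env
def cal(n):
    c=env.get_calibration(n); f=200/np.tan(np.radians(c["vertical_fov"])/2)
    K=np.array([[f,0,c["cx"]],[0,f,c["cy"]],[0,0,1.]]); R=cv2.Rodrigues(np.array(c["rvec"],float))[0]
    return K,R,np.array(c["tvec"],float).ravel(),c
def plane(n,uv,z):
    K,R,t,c=cal(n); o=-R.T@t
    d=(R.T@np.linalg.inv(K)@np.c_[np.atleast_2d(uv),np.ones(len(np.atleast_2d(uv)))].T).T
    return o+d*((z-o[2])/d[:,2])[:,None]
def proj(n,P):
    K,R,t,c=cal(n); return cv2.projectPoints(np.atleast_2d(P).astype(float),R,t,K,None)[0][:,0]
def snap(n,f):
    im=env.read_camera(n); cv2.imwrite("pics/"+f,im[:,:,::-1]); return im
E
python3 - <<'E'
from h import *
for n in("top","side"):
    snap(n,n+"0.png"); K,R,t,c=cal(n); print(n,c,-R.T@t)
s=env.get_state(); print(s)
E
```

```text
top {'vertical_fov': 53.69708834236063, 'cx': 314.1626957943333, 'cy': 200.71554912996098, 'rvec': array([ 2.21359328, -2.16340673,  0.07972171]), 'tvec': array([-0.07208179,  0.59842081,  0.90467996])} [ 0.53655062 -0.05505922  0.94383844]
side {'vertical_fov': 56.58780039534494, 'cx': 316.77259477508574, 'cy': 197.91700610644145, 'rvec': array([ 0.17508915, -2.85927657,  1.20296565]), 'tvec': array([0.58862581, 0.1013509 , 0.9144632 ])} [0.52465876 0.64829336 0.70529725]
{'clock': 0.1, 'joint_pos': array([-1.27759799e+00,  3.13916870e-01,  4.51212317e-02,  1.30361491e+00,
       -6.37663284e-06,  1.43119695e+00]), 'qvel': array([-6.54187655e-04, -2.81245929e-03,  3.23519120e-03,  1.83109431e-04,
       -9.95941319e-06, -4.06438098e-05]), 'tau': array([ 2.15645348e-03, -4.81726170e+01,  2.99243045e+01,  1.27946329e-02,
       -1.66577011e-04, -1.12616101e-05]), 'tcp_pos': array([ 0.24100406, -0.52149863,  0.19431461]), 'orientation': array([-8.04484789e-04,  9.76676676e-01,  2.14713805e-01, -6.51035117e-05]), 'wrist_force': array([-0.1825044 ,  0.33131172,  0.44460854]), 'ft_torque': array([-0.0338437 , -0.02100586,  0.01814011]), 'grip_force': 0.0, 'finger_gap': 0.08536224792637727}
```

View pics/top0.png

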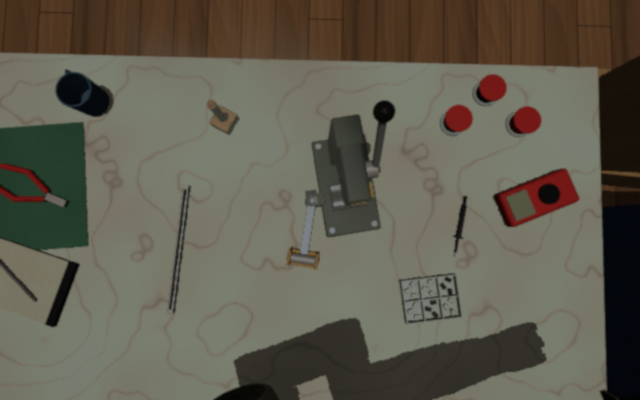

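View pics/side0.png

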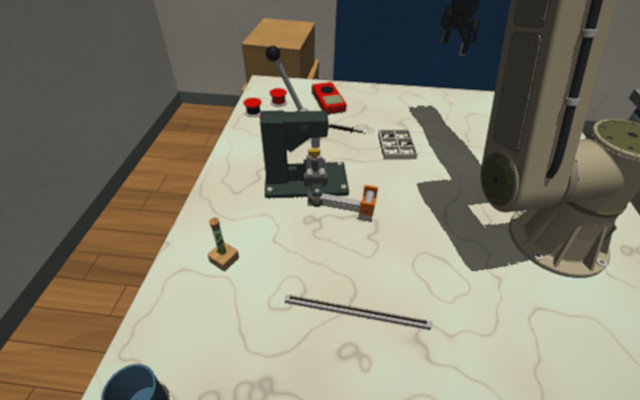

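The top view shows the station at about (345,185), the hinge at (312,198), the orange rest at (303,258) and the bar from (187,187) to (172,312). The side view agrees: rest (369,202), bar from (287,298) to (429,325). Next I take an enlarged crop and measure.

Run:
```python
from h import *
im=cv2.imread("pics/top0.png"); sd=cv2.imread("pics/side0.png")
a=cv2.resize(im[95:275,285:400],None,fx=3.3,fy=3.3,interpolation=cv2.INTER_CUBIC)
b=cv2.resize(sd[100:235,255:390],None,fx=3,fy=3,interpolation=cv2.INTER_CUBIC)
H=max(a.shape[0],b.shape[0]); pad=lambda x:np.vstack([x,np.zeros((H-x.shape[0],x.shape[1],3),np.uint8)])
cv2.imwrite("pics/crop.png",np.hstack([pad(a),pad(b)])); print(a.shape,b.shape)
# bar, top
g=cv2.cvtColor(im,cv2.COLOR_BGR2GRAY).astype(int)
for n,I,(u0,v0,u1,v1) in(("top",im,(160,178,200,322)),("side",sd,(275,285,440,335))):
    r=I[v0:v1,u0:u1]; gg=cv2.cvtColor(r,cv2.COLOR_BGR2GRAY); bg=np.median(gg)
    m=(gg<bg-30).astype(np.uint8); k,l,st,_=cv2.connectedComponentsWithStats(m); i=1+np.argmax(st[1:,4])
    p=np.argwhere(l==i)[:,::-1]+[u0,v0]; box=cv2.boxPoints(cv2.minAreaRect(p.astype(np.float32))); print(n,bg,len(p),box.tolist())
    for z in(.014,.0): print(z,plane(n,box,z)[:,:2].round(4).tolist())
# orange
for n,I in(("top",im),("side",sd)):
    h=cv2.cvtColor(I,cv2.COLOR_BGR2HSV); m=cv2.inRange(h,(8,140,90),(22,255,255)); m[:, :280]=0; m[:,400:]=0; m[:180]=0; m[290:]=0
    k,l,st,c=cv2.connectedComponentsWithStats(m); print(n,[(st[i].tolist(),c[i].round(1).tolist()) for i in range(1,k) if st[i,4]>8])
    p=np.argwhere(m>0)[:,::-1]; r=cv2.minAreaRect(p.astype(np.float32)); print(r)
    print(plane(n,cv2.boxPoints(r),.064)[:,:2].round(4).tolist(), plane(n,[r[0]],.055).round(4))
```

```text
(594, 380, 3) (405, 405, 3)
top 119.0 759 [[167.58462524414062, 312.3230895996094], [183.4769287109375, 185.1846160888672], [190.984619140625, 186.12307739257812], [175.09231567382812, 313.26153564453125]]
0.014 [[0.3342, 0.2742], [0.63, 0.251], [0.6282, 0.2332], [0.3325, 0.2568]]
0.0 [[0.3312, 0.2792], [0.6314, 0.2556], [0.6296, 0.2375], [0.3294, 0.2615]]
side 200.0 1402 [[283.58111572265625, 303.2339782714844], [285.5169677734375, 292.9094543457031], [432.41510009765625, 320.4528503417969], [430.479248046875, 330.7773742675781]]
0.014 [[0.6307, 0.2631], [0.631, 0.2388], [0.3292, 0.2639], [0.3352, 0.2864]]
0.0 [[0.6329, 0.2553], [0.6332, 0.2305], [0.3253, 0.2561], [0.3314, 0.279]]
top [([293, 249, 6, 4, 15], [295.3, 250.7]), ([309, 253, 9, 15, 39], [314.4, 257.9])]
((302.7485656738281, 257.8843688964844), (28.81484031677246, 14.597491264343262), 8.746161460876465)
[[0.458, -0.0023], [0.4898, -0.0063], [0.4815, -0.0695], [0.4498, -0.0653]] [[ 0.4691 -0.0357  0.055 ]]
side [([360, 185, 18, 31, 213], [367.6, 201.4])]
((368.1153564453125, 199.92308044433594), (13.532012939453125, 28.829072952270508), 11.309932708740234)
[[0.4893, 0.0342], [0.4786, -0.0677], [0.4447, -0.062], [0.4579, 0.0388]] [[ 0.467  -0.0215  0.055 ]]
```

View pics/crop.png

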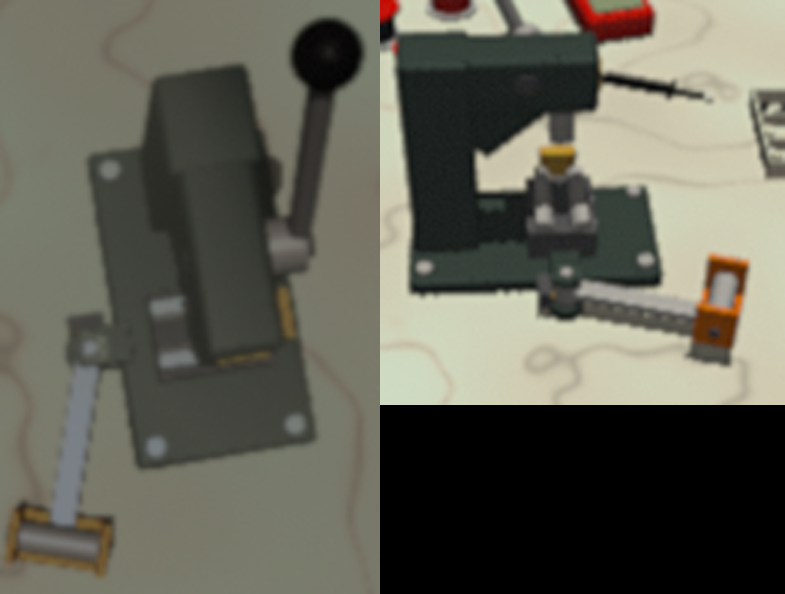

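The crop shows the plate corners, as crop pixels in the top view: left-front (140,467), right-front (315,440), left-back (90,157). The hinge pin is at (93,347), and the rest spans (10..112, 505..575). The side part shows the same corners at (660,285), (412,292) and (645,187).

Run:
```python
from h import *
T=np.array([[140,467],[315,440],[90,157],[93,347]])/3.3+[284.6,94.6]
S=np.array([[660,285],[412,292],[645,187],[566,272]])/3+[254.6,99.6]
mt=np.array([[-90,65],[-90,-65],[140,65],[0,85]])/1e3; ms=np.array([[-90,65],[140,65],[-90,-65],[0,85]])/1e3
W=[plane("top",[p],z)[0,:2] for p,z in zip(T,(.018,.018,.018,.044))]
V=[plane("side",[p],z)[0,:2] for p,z in zip(S,(.018,.018,.018,.044))]
def fit(m,w):
    mc,wc=m.mean(0),w.mean(0); a,b=m-mc,w-wc
    th=np.arctan2((a[:,0]*b[:,1]-a[:,1]*b[:,0]).sum(),(a*b).sum()); R=np.array([[np.cos(th),-np.sin(th)],[np.sin(th),np.cos(th)]])
    t=wc-R@mc; return th,t,((m@R.T+t-w)*1e3).round(1).tolist(),R
for n,m,w in(("top",mt,np.array(W)),("side",ms,np.array(V)),("both",np.r_[mt,ms],np.array(W+V))):
    th,t,r,R=fit(m,w); print(n,np.degrees(th),t,r)
P=lambda x,y:(R@[x/1e3,y/1e3]+t).round(4)
print("hinge",P(0,85),"rest out",P(0,220),"bar home",P(0,110))
# roller/cheek: cheeks' crop corners at z .064 in top
C=np.array([[22,505],[113,520],[105,575],[8,560]])/3.3+[284.6,94.6]
c=plane("top",C,.06)[:,:2]; print("rest cheeks",c.round(4).tolist(),c.mean(0))
d=c.mean(0)-P(0,85); print("arm len",np.linalg.norm(d),"ang",np.degrees(np.arctan2(d[1],d[0])))
s=plane("side",np.array([[728,262]])/3+[254.6,99.6],.064)
print(s)
```

```text
top 10.174672887185707 [ 0.6158245  -0.13739452] [[-2.2, 0.9], [-1.1, -3.3], [3.0, 1.1], [0.4, 1.3]]
side 6.262277798914243 [ 0.26913871 -0.17351695] [[-7.0, -1.7], [0.3, -14.5], [18.3, 11.0], [-11.6, 5.2]]
both 8.150075066718177 [ 0.44244788 -0.15549472] [[-173.8, -13.7], [-177.3, -18.7], [-167.4, -21.6], [-170.0, -16.3], [164.5, 13.1], [170.9, 7.8], [194.1, 26.3], [159.0, 22.9]]
hinge [ 0.4304 -0.0714] rest out [0.4113 0.0623] bar home [ 0.4269 -0.0466]
rest cheeks [[0.4915, -0.0097], [0.4828, -0.0712], [0.446, -0.0666], [0.4546, -0.0013]] [ 0.46873971 -0.03720012]
arm len 0.0513766936320619 ang 41.73367657472284
[[ 0.13933038 -0.10264707  0.064     ]]
```

```bash
cat > g.py <<'E'
from h import *
def fit(m,w):
    mc,wc=m.mean(0),w.mean(0); a,b=m-mc,w-wc
    th=np.arctan2((a[:,0]*b[:,1]-a[:,1]*b[:,0]).sum(),(a*b).sum()); R=np.array([[np.cos(th),-np.sin(th)],[np.sin(th),np.cos(th)]])
    t=wc-R@mc; return th,t,((m@R.T+t-w)*1e3).round(1).tolist(),R
E
python3 - <<'E'
from g import *
T=np.array([[140,467],[315,440],[90,157],[93,347]])/3.3+[284.6,94.6]
S=np.array([[280,285],[32,292],[265,187],[186,272]])/3+[254.6,99.6]
mt=np.array([[-90,65],[-90,-65],[140,65],[0,85]])/1e3; ms=np.array([[-90,65],[140,65],[-90,-65],[0,85]])/1e3
W=[plane("top",[p],z)[0,:2] for p,z in zip(T,(.018,.018,.018,.044))]
V=[plane("side",[p],z)[0,:2] for p,z in zip(S,(.018,.018,.018,.044))]
for n,m,w in(("top",mt,np.array(W)),("side",ms,np.array(V)),("both",np.r_[mt,ms],np.array(W+V))):
    th,t,r,R=fit(m,w); print(n,np.degrees(th),t,r)
P=lambda x,y:(R@[x/1e3,y/1e3]+t).round(4)
print("hinge",P(0,85),"rest out",P(0,220),"bar home",P(0,110))
C=np.array([[22,505],[113,520],[105,575],[8,560]])/3.3+[284.6,94.6]
c=plane("top",C,.06)[:,:2]; c0=c.mean(0); d=c0-P(0,85)
print("rest",c0,"arm len",np.linalg.norm(d),"ang st",np.degrees(np.arctan2(d[1],d[0])-th))
# side: cheek top near corners; end stop top
print("side cheek top", plane("side",np.array([[347,262]])/3+[254.6,99.6],.064))
print("endstop side top centre",plane("side",np.array([[178,158]])/3+[254.6,99.6],.077),"exp",P(0,-42))
s=env.get_state(); print(cv2.Rodrigues(np.array([0,0,0.]))[0][0], s["orientation"])
from scipy.spatial.transform import Rotation as Ro
q=s["orientation"]; print(Ro.from_quat(np.r_[q[1:],q[0]]).as_matrix().round(3))
E
```

```text
top 10.174672887185707 [ 0.6158245  -0.13739452] [[-2.2, 0.9], [-1.1, -3.3], [3.0, 1.1], [0.4, 1.3]]
side 10.930119668043451 [ 0.61495756 -0.12732643] [[-3.4, -7.6], [5.7, -1.2], [-1.4, 1.4], [-0.9, 7.5]]
both 10.552254842456486 [ 0.61539131 -0.13236128] [[-3.0, 5.3], [-1.0, 1.2], [2.0, 6.9], [-0.6, 6.3], [-2.7, -12.0], [6.8, -7.1], [-1.5, -3.2], [0.1, 2.6]]
hinge [ 0.5998 -0.0488] rest out [0.5751 0.0839] bar home [ 0.5952 -0.0242]
rest [ 0.46873971 -0.03720012] arm len 0.1315726329912122 ang st 164.38979358105058
side cheek top [[ 0.463237   -0.06026148  0.064     ]]
endstop side top centre [[ 0.62133538 -0.16772905  0.077     ]] exp [ 0.6231 -0.1737]
[1. 0. 0.] [-8.04484789e-04  9.76676676e-01  2.14713805e-01 -6.51035117e-05]
[[ 0.908  0.419 -0.   ]
 [ 0.419 -0.908  0.002]
 [ 0.    -0.002 -1.   ]]
```

Top fit: station yaw is about 10.3°, origin about (0.616,-0.136). The leg is about 16° ajar with its rest at (0.469,-0.037), and the bar centre is at (0.481,0.254) with its axis at -4.5°. I'm moving to just behind the trailing cheek with the fingers shut.

Request:
servo_tool(increments=[{"grip": 1, "x": 31.4, "y": -24, "z": 0, "roll": 0}, {"grip": 1, "x": 31.4, "y": -24, "z": 0, "roll": 0}, {"grip": 1, "x": 31.4, "y": -24, "z": 0, "roll": 0}, {"grip": 1, "x": 31.4, "y": -24, "z": 0, "roll": 0}, {"grip": 1, "x": 31.4, "y": -24, "z": 0, "roll": 0}])

```text
clock: 0.52
tcp_pos: [0.3335, -0.3454, 0.1946]
orientation: [-0.0, 0.977, 0.214, -0.0]
wrist_force: [0.5, 0.6, 0.3]
finger_gap: 0.0257
grip_force: 0.0
```

Request:
servo_tool(increments=[{"grip": 1, "x": 31.4, "y": -24, "z": 0, "roll": 0}, {"grip": 1, "x": 31.4, "y": -24, "z": 0, "roll": 0}, {"grip": 1, "x": 31.4, "y": -24, "z": 0, "roll": 0}, {"grip": 1, "x": 31.4, "y": -24, "z": 0, "roll": 0}, {"grip": 1, "x": 31.4, "y": -24, "z": 0, "roll": 0}])

```text
clock: 0.93
tcp_pos: [0.4258, -0.1705, 0.1949]
orientation: [-0.0, 0.977, 0.215, -0.0]
wrist_force: [0.9, -0.0, -0.2]
finger_gap: 0.0001
grip_force: 0.0
```

Request:
servo_tool(increments=[{"grip": 1, "x": 31.4, "y": -24, "z": 0, "roll": 0}, {"grip": 1, "x": 31.4, "y": -24, "z": 0, "roll": 0}, {"grip": 1, "x": 0, "y": 0, "z": 0, "roll": -6.6}, {"grip": 1, "x": 0, "y": 0, "z": 0, "roll": -6.6}, {"grip": 1, "x": 0, "y": 0, "z": 0, "roll": -6.6}])

```text
clock: 1.35
tcp_pos: [0.4625, -0.1011, 0.1946]
orientation: [-0.0, 0.924, 0.383, -0.0]
wrist_force: [0.3, 0.6, -0.2]
finger_gap: -0.0001
grip_force: 0.0
```

Request:
servo_tool(increments=[{"grip": 1, "x": 0, "y": 0, "z": 0, "roll": -6.6}, {"grip": 1, "x": 0, "y": 0, "z": 0, "roll": -6.6}, {"grip": 1, "x": 0, "y": 0, "z": 0, "roll": -6.6}, {"grip": 1, "x": 0, "y": 0, "z": 25, "roll": -6.6}, {"grip": 1, "x": 0, "y": 0, "z": 25, "roll": -6.6}])

```text
clock: 1.77
tcp_pos: [0.4636, -0.103, 0.1455]
orientation: [0.002, 0.778, 0.629, 0.001]
wrist_force: [0.6, 0.7, -0.9]
finger_gap: -0.0
grip_force: 0.0
```

Request:
servo_tool(increments=[{"grip": 1, "x": 0, "y": 0, "z": 20, "roll": -6.6}, {"grip": 1, "x": 0, "y": 0, "z": 0, "roll": 0}])

```text
clock: 1.93
tcp_pos: [0.4592, -0.1013, 0.1211]
orientation: [-0.003, 0.741, 0.671, -0.002]
wrist_force: [-0.9, 0.3, 0.0]
finger_gap: -0.0001
grip_force: 0.0
```

Run:
```python
from h import *
for n in("top","side"): globals()[n]=snap(n,n+"1.png")
s=env.get_state(); print(s["clock"],s["tcp_pos"],s["orientation"],s["wrist_force"],s["finger_gap"])
print(proj("top",s["tcp_pos"]),proj("side",s["tcp_pos"]))
a=cv2.resize(top[170:290,280:400],None,fx=3.3,fy=3.3,interpolation=cv2.INTER_CUBIC);b=cv2.resize(side[130:250,280:400],None,fx=3.3,fy=3.3,interpolation=cv2.INTER_CUBIC)
cv2.imwrite("pics/c1.png",np.hstack([a,b])[:,:,::-1])
```

```text
2.0333 [ 0.46161841 -0.10221659  0.12472669] [-9.72953006e-04  7.43073546e-01  6.69208854e-01 -5.17732601e-04] [ 0.46888155 -1.43074934  0.77432124] 0.0002798112516566854
[[334.22789036 264.84523778]] [[373.87523773 158.02376633]]
```

View pics/c1.png

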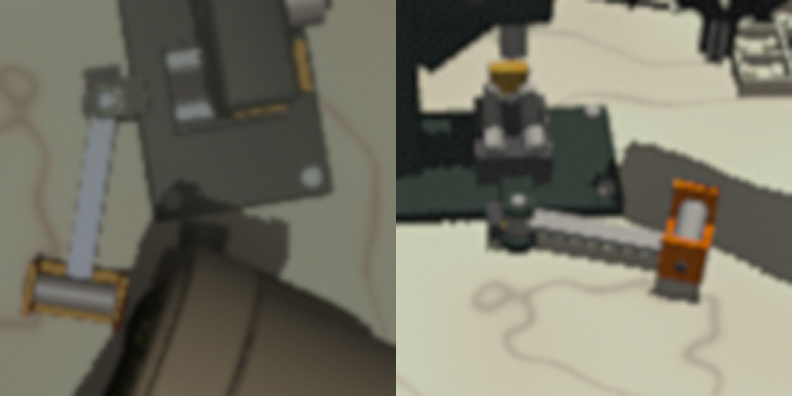

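Top part: arm over the cheek's right, cheek's right edge near (318,257) full-frame. Side part: dark fingertips end near (376,148), while the TCP projects to (374,158). I'm checking that mismatch.

Run:
```python
from h import *
print(proj("side",[.241,-.5215,.1943]))
side=cv2.imread("pics/side1.png")
b=cv2.resize(side[105:180,335:415],None,fx=6,fy=6,interpolation=cv2.INTER_CUBIC)
s0=cv2.imread("pics/side0.png"); c=cv2.resize(s0[0:75,420:500],None,fx=6,fy=6,interpolation=cv2.INTER_CUBIC)[:450]
I=np.vstack([np.hstack([b,c[:450,:320]])]); cv2.imwrite("pics/c2.png",I)
```

```text
[[448.1229597   63.88097321]]
```

View pics/c2.png

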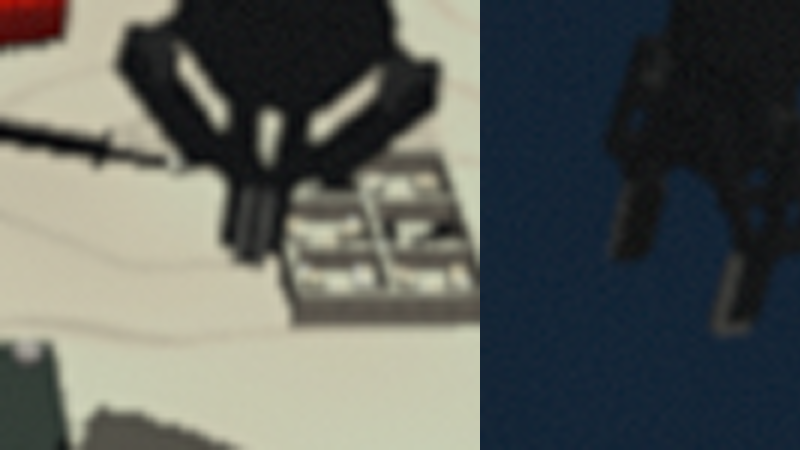

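Run:
```python
from h import *
for uv,tcp,y in(([376.5,148.5],[.4616,-.1022,.1247],0),([444.7,42],[.241,-.5215,.2073],1),([462,54.5],[.241,-.5215,.2073],-1)):
    ty=np.array([.419,-.908,0]); p=np.array(tcp)+ty*.0425*y*1.0
    for q in(p,p-2*(p-tcp)):
        print(uv,"exp",proj("side",q).round(1),"hit same z",(plane("side",[uv],q[2])-q).round(4), [ (dz,((plane("side",[uv],q[2]+dz)-q)[0]*1e3).round(1).tolist()) for dz in(.01,.02,.03)])
# check side calibration on known points, station from top fit
th=np.radians(10.3); R=np.array([[np.cos(th),-np.sin(th)],[np.sin(th),np.cos(th)]]); t=[.6158,-.137]
for n,P in(("hinge pin top",(0,85,44)),("-90,65,18",(-90,65,18)),("-90,65,0",(-90,65,0)),("-90,-65,18",(-90,-65,18)),("140,65,0",(140,65,0)),("head front top +y",(-30,23,218)),("head front top -y",(-30,-23,218)),("endstop top",(0,-40,77))):
    w=np.r_[R@np.array(P[:2])/1e3+t,P[2]/1e3]; a=proj("side",w)[0]; b=proj("top",w)[0]; print(n,"side crop",((a-[254.6,99.6])*3+[380,0]).round(0),"top crop",((b-[284.6,94.6])*3.3).round(0))
```

```text
[376.5, 148.5] exp [[373.9 158. ]] hit same z [[-0.0064 -0.0409  0.    ]] [(0.01, [-5.2, -27.3, 10.0]), (0.02, [-4.0, -13.6, 20.0]), (0.03, [-2.8, 0.0, 30.0])]
[376.5, 148.5] exp [[373.9 158. ]] hit same z [[-0.0064 -0.0409  0.    ]] [(0.01, [-5.2, -27.3, 10.0]), (0.02, [-4.0, -13.6, 20.0]), (0.03, [-2.8, 0.0, 30.0])]
[444.7, 42] exp [[441.9  54.3]] hit same z [[-0.0217 -0.1026  0.    ]] [(0.01, [-15.9, -76.2, 10.0]), (0.02, [-10.1, -49.9, 20.0]), (0.03, [-4.4, -23.6, 30.0])]
[444.7, 42] exp [[456.9  65.7]] hit same z [[ 0.0139 -0.1797  0.    ]] [(0.01, [19.7, -153.4, 10.0]), (0.02, [25.5, -127.1, 20.0]), (0.03, [31.2, -100.8, 30.0])]
[462, 54.5] exp [[456.9  65.7]] hit same z [[-0.0285 -0.0851  0.    ]] [(0.01, [-21.9, -60.6, 10.0]), (0.02, [-15.2, -36.2, 20.0]), (0.03, [-8.6, -11.8, 30.0])]
[462, 54.5] exp [[441.9  54.3]] hit same z [[-0.0641 -0.0079  0.    ]] [(0.01, [-57.5, 16.5, 10.0]), (0.02, [-50.9, 41.0, 20.0]), (0.03, [-44.2, 65.4, 30.0])]
hinge pin top side crop [565. 270.] top crop [ 91. 347.]
-90,65,18 side crop [663. 273.] top crop [138. 470.]
-90,65,0 side crop [662. 287.] top crop [137. 470.]
-90,-65,18 side crop [647. 182.] top crop [319. 441.]
140,65,0 side crop [408. 296.] top crop [ 88. 159.]
head front top +y side crop [600.  57.] top crop [209. 360.]
head front top -y side crop [596.  27.] top crop [290. 347.]
endstop top side crop [557. 152.] top crop [275. 314.]
```

Both pictures put the fingertips about 30 mm above the reported TCP, while the station points agree in both views. A gentle touch of the bare desk here will settle the height.

Request:
servo_tool(increments=[{"grip": 1, "z": 30}, {"grip": 1, "z": 30}, {"grip": 1, "z": 20}, {"grip": 1, "z": 15}, {"grip": 1, "z": 0}])

```text
invalid input at $.increments[0]: expected keys grip, x, y, z, roll
```

Request:
servo_tool(increments=[{"grip": 1, "z": 5}, {"grip": 1, "z": 5}, {"grip": 1, "z": 3}, {"grip": 1, "z": 2}, {"grip": 1, "z": 0}])

```text
invalid input at $.increments[0]: expected keys grip, x, y, z, roll
```

Run:
```python
from h import *
side=snap("side","side2.png")
s=env.get_state(); print(s["clock"],s["tcp_pos"],s["orientation"],s["wrist_force"],proj("side",s["tcp_pos"]))
cv2.imwrite("pics/c3.png",cv2.resize(side[110:220,300:430],None,fx=5,fy=5,interpolation=cv2.INTER_CUBIC)[:,:,::-1])
```

```text
2.0833 [ 0.4626247  -0.10262698  0.12575021] [9.24477060e-05 7.43001073e-01 6.69290219e-01 1.10784362e-05] [ 0.44439879 -0.4071394   0.14188007] [[373.52306704 157.56875644]]
```

View pics/c3.png

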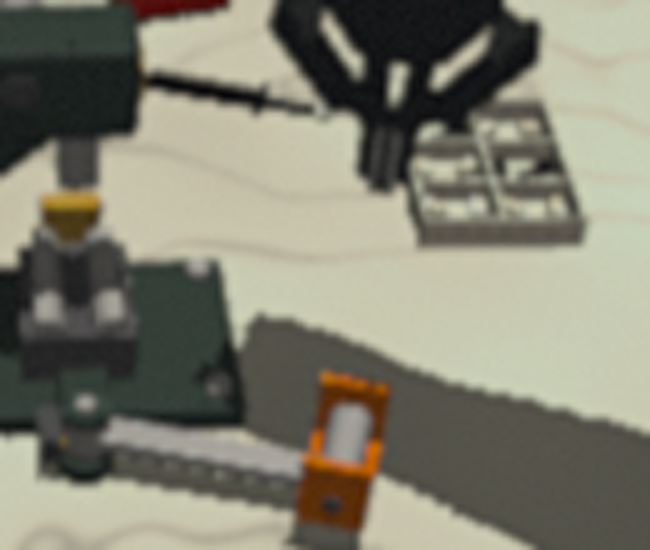

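The move was refused because every key is required, so the picture shows the old pose with the tip at (377,148). I'm re-sending it with all the keys.

Request:
servo_tool(increments=[{"grip": 1, "x": 0, "y": 0, "z": 30, "roll": 0}, {"grip": 1, "x": 0, "y": 0, "z": 30, "roll": 0}, {"grip": 1, "x": 0, "y": 0, "z": 20, "roll": 0}, {"grip": 1, "x": 0, "y": 0, "z": 15, "roll": 0}, {"grip": 1, "x": 0, "y": 0, "z": 0, "roll": 0}])

```text
clock: 2.5
tcp_pos: [0.4614, -0.1022, 0.0288]
orientation: [-0.001, 0.743, 0.67, -0.001]
wrist_force: [-0.7, 0.7, 0.7]
finger_gap: -0.0001
grip_force: 0.0
```

Request:
servo_tool(increments=[{"grip": 1, "x": 0, "y": 0, "z": 5, "roll": 0}, {"grip": 1, "x": 0, "y": 0, "z": 5, "roll": 0}, {"grip": 1, "x": 0, "y": 0, "z": 3, "roll": 0}, {"grip": 1, "x": 0, "y": 0, "z": 2, "roll": 0}, {"grip": 1, "x": 0, "y": 0, "z": 0, "roll": 0}])

```text
clock: 2.92
tcp_pos: [0.4627, -0.1027, 0.0154]
orientation: [0.0, 0.742, 0.67, 0.0]
wrist_force: [0.0, 0.4, -0.0]
finger_gap: 0.0
grip_force: 0.0
```

Run:
```python
from h import *
side=snap("side","side3.png")
s=env.get_state(); print(s["clock"],s["tcp_pos"],s["wrist_force"],proj("side",s["tcp_pos"]))
g=cv2.cvtColor(side,cv2.COLOR_RGB2GRAY); print(g[165:202,368:384])
```

```text
2.9667 [ 0.46269531 -0.10266707  0.01545754] [0.28987019 0.60990067 0.32884724] [[368.69097851 189.57561847]]
[[ 21  20  18  66 127 131  86  37  19  20  25  22  25  24  16  23]
 [ 23  20  19  55  97  92  57  25  18  24  21  20  20  19  19  20]
 [ 18  18  23  31  55  53  35  23  20  21  24  23  23  18  22  24]
 [ 24  20  20  19  24  25  24  21  18  17  20  18  17  17  20  16]
 [ 30  20  24  19  20  21  21  23  19  26  40  46  40  31  18  21]
 [ 33  27  35  30  26  26  19  19  24  57  95 109 106  83  63  68]
 [ 31  45  52  42  39  39  29  21  45 108 156 171 169 148 133 137]
 [ 30  53  60  48  50  54  40  24  76 152 192 201 199 188 181 182]
 [ 29  55  59  45  53  60  42  27  93 172 201 203 202 200 199 199]
 [ 33  55  56  46  56  59  38  32  99 176 201 201 200 200 200 200]
 [ 36  54  52  45  56  56  33  44 111 178 200 200 199 199 199 199]
 [ 42  58  47  42  57  52  30  58 130 183 199 200 200 200 200 200]
 [ 46  59  47  45  56  49  28  69 144 189 201 200 199 200 199 199]
 [ 54  58  46  50  59  44  27  84 162 195 202 200 198 200 200 200]
 [ 61  58  44  49  59  44  41 103 175 202 204 201 20
[... 789 characters left out ...]
  67  78  82  81  81  83  81]
 [148 157 161 156 133  94  63  50  56  68  79  82  82  82  82  82]
 [152 158 163 160 147 116  79  55  59  72  80  81  81  82  82  82]
 [153 160 161 158 146 121  84  58  61  75  81  82  83  82  81  81]
 [154 160 160 154 141 113  76  54  62  76  82  81  81  82  82  82]
 [156 160 159 153 136 102  67  52  63  76  81  81  81  81  81  82]
 [157 160 159 150 129  97  70  63  66  76  82  81  82  82  82  82]
 [158 162 157 145 126 107 101  94  84  78  80  81  81  81  83  82]
 [159 161 155 141 125 121 120 118  99  82  80  81  82  82  81  81]
 [161 161 153 137 118 122 122 113  96  82  81  82  81  81  82  82]
 [159 158 151 132 110 114 119 106  87  81  81  81  82  81  81  82]]
```

Request:
servo_tool(increments=[{"grip": 1, "x": 0, "y": 0, "z": 3, "roll": 0}, {"grip": 1, "x": 0, "y": 0, "z": 3, "roll": 0}, {"grip": 1, "x": 0, "y": 0, "z": 2, "roll": 0}, {"grip": 1, "x": 0, "y": 0, "z": 2, "roll": 0}, {"grip": 1, "x": 0, "y": 0, "z": 0, "roll": 0}])

```text
clock: 3.38
tcp_pos: [0.462, -0.1024, 0.0046]
orientation: [-0.0, 0.742, 0.67, -0.0]
wrist_force: [-0.2, 0.7, -0.3]
finger_gap: -0.0
grip_force: 0.0
```

Request:
servo_tool(increments=[{"grip": 1, "x": 0, "y": 0, "z": 1, "roll": 0}, {"grip": 1, "x": 0, "y": 0, "z": 1, "roll": 0}, {"grip": 1, "x": 0, "y": 0, "z": 1, "roll": 0}, {"grip": 1, "x": 0, "y": 0, "z": 1, "roll": 0}, {"grip": 1, "x": 0, "y": 0, "z": 0, "roll": 0}])

```text
clock: 3.8
tcp_pos: [0.4623, -0.1025, 0.0009]
orientation: [-0.0, 0.742, 0.67, -0.0]
wrist_force: [-0.6, -0.7, -1.0]
finger_gap: 0.0001
grip_force: 0.0
```

Run:
```python
from h import *
side=snap("side","side4.png"); top=snap("top","top4.png")
s=env.get_state(); print(s["clock"],s["tcp_pos"],s["wrist_force"],proj("side",s["tcp_pos"]))
cv2.imwrite("pics/c4.png",np.hstack([cv2.resize(side[110:220,300:430],None,fx=3,fy=3,interpolation=cv2.INTER_CUBIC)[:,:,::-1],cv2.resize(top[170:280,280:400],None,fx=3,fy=3,interpolation=cv2.INTER_CUBIC)[:,:,::-1]]))
```

```text
3.9 [ 0.46243217 -0.10256408  0.00108251] [ 0.01905921 -0.36220888 -0.11133056] [[368.21364032 193.42672341]]
```

View pics/c4.png

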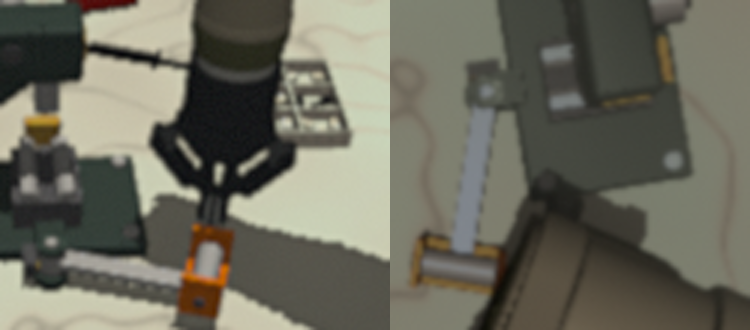

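The side part shows the fingers now ending behind the cheek, near (371,186), with no contact felt yet. I'm lowering two more millimetres, a little at a time.

Request:
servo_tool(increments=[{"grip": 1, "x": 0, "y": 0, "z": 0.7, "roll": 0}, {"grip": 1, "x": 0, "y": 0, "z": 0.5, "roll": 0}, {"grip": 1, "x": 0, "y": 0, "z": 0, "roll": 0}])

```text
clock: 4.15
tcp_pos: [0.4624, -0.1025, -0.0002]
orientation: [-0.0, 0.742, 0.67, -0.0]
wrist_force: [-0.6, 0.1, 0.4]
finger_gap: -0.0
grip_force: 0.0
```

Request:
servo_tool(increments=[{"grip": 1, "x": 0, "y": 0, "z": 0.5, "roll": 0}, {"grip": 1, "x": 0, "y": 0, "z": 0.5, "roll": 0}, {"grip": 1, "x": 0, "y": 0, "z": 0, "roll": 0}])

```text
clock: 4.4
tcp_pos: [0.4624, -0.1025, -0.0012]
orientation: [-0.0, 0.742, 0.67, -0.0]
wrist_force: [0.1, -0.4, -0.2]
finger_gap: -0.0002
grip_force: 0.0
```

Request:
servo_tool(increments=[{"grip": 1, "x": 0, "y": 0, "z": 0.5, "roll": 0}, {"grip": 1, "x": 0, "y": 0, "z": 0.5, "roll": 0}, {"grip": 1, "x": 0, "y": 0, "z": 0, "roll": 0}])

```text
clock: 4.65
tcp_pos: [0.4624, -0.1026, -0.0022]
orientation: [0.0, 0.742, 0.67, -0.0]
wrist_force: [-1.3, -0.1, -0.9]
finger_gap: 0.0001
grip_force: 0.0
```

There's no contact at -2 mm, so the fingertips really are higher than reported. I'm continuing down slowly to find the offset.

Request:
servo_tool(increments=[{"grip": 1, "x": 0, "y": 0, "z": 2, "roll": 0}, {"grip": 1, "x": 0, "y": 0, "z": 2, "roll": 0}, {"grip": 1, "x": 0, "y": 0, "z": 2, "roll": 0}, {"grip": 1, "x": 0, "y": 0, "z": 2, "roll": 0}, {"grip": 1, "x": 0, "y": 0, "z": 0, "roll": 0}])

```text
clock: 5.07
tcp_pos: [0.462, -0.1024, -0.0107]
orientation: [-0.0, 0.742, 0.67, -0.0]
wrist_force: [-0.0, 0.8, -0.2]
finger_gap: -0.0003
grip_force: 0.0
```

Run:
```python
from h import *
s=env.get_state(); print(s)
print(s["tau"])
```

```text
{'clock': 5.0667, 'joint_pos': array([-3.87937261e-01,  2.90741932e-01, -5.36211612e-01,  7.44706439e-01,
       -1.01295679e-04,  1.28416467e+00]), 'qvel': array([-0.00237114, -0.00559116,  0.00631957,  0.01025343,  0.00091293,
       -0.00031343]), 'tau': array([-1.71322626e-02, -4.01802206e+01,  2.33515817e+01, -1.24159371e-01,
       -6.29861879e-04, -3.29044065e-05]), 'tcp_pos': array([ 0.46200899, -0.10241289, -0.01065217]), 'orientation': array([-3.67248269e-04,  7.42001401e-01,  6.70398189e-01, -2.32743853e-04]), 'wrist_force': array([-0.00889191,  0.75441114, -0.21487397]), 'ft_torque': array([-0.04525568, -0.01610321,  0.06243294]), 'grip_force': 0.0, 'finger_gap': -0.0002691635462446502}
[-1.71322626e-02 -4.01802206e+01  2.33515817e+01 -1.24159371e-01
 -6.29861879e-04 -3.29044065e-05]
```

Request:
servo_tool(increments=[{"grip": 1, "x": 0, "y": 0, "z": 2, "roll": 0}, {"grip": 1, "x": 0, "y": 0, "z": 2, "roll": 0}, {"grip": 1, "x": 0, "y": 0, "z": 2, "roll": 0}, {"grip": 1, "x": 0, "y": 0, "z": 0, "roll": 0}])

```text
clock: 5.4
tcp_pos: [0.4621, -0.1024, -0.0165]
orientation: [-0.0, 0.742, 0.67, -0.0]
wrist_force: [-0.9, -0.5, -0.0]
finger_gap: -0.0001
grip_force: 0.0
```

Run:
```python
from h import *
side=snap("side","side5.png"); top=snap("top","top5.png")
s=env.get_state(); print(s["clock"],s["tcp_pos"],s["wrist_force"],proj("side",s["tcp_pos"]))
cv2.imwrite("pics/c5.png",np.hstack([cv2.resize(side[130:220,310:410],None,fx=5,fy=5,interpolation=cv2.INTER_CUBIC)[:,:,::-1]]))
```

```text
5.5 [ 0.46231864 -0.10253259 -0.01623886] [ 0.83259291 -0.07769334  0.36404164] [[367.57794035 197.93879403]]
```

View pics/c5.png

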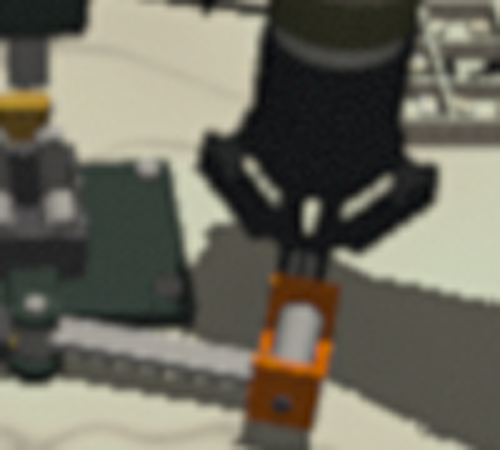

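The side view shows the fingers going down behind the far orange cheek, near (371,186), with no contact yet. I'm continuing to the desk.

Request:
servo_tool(increments=[{"grip": 1, "x": 0, "y": 0, "z": 1, "roll": 0}, {"grip": 1, "x": 0, "y": 0, "z": 1, "roll": 0}, {"grip": 1, "x": 0, "y": 0, "z": 1, "roll": 0}, {"grip": 1, "x": 0, "y": 0, "z": 1, "roll": 0}, {"grip": 1, "x": 0, "y": 0, "z": 0, "roll": 0}])

```text
clock: 5.92
tcp_pos: [0.4623, -0.1025, -0.0203]
orientation: [-0.0, 0.742, 0.67, -0.0]
wrist_force: [-0.9, -0.3, -0.6]
finger_gap: 0.0004
grip_force: 0.0
```

Request:
servo_tool(increments=[{"grip": 1, "x": 0, "y": 0, "z": 1, "roll": 0}, {"grip": 1, "x": 0, "y": 0, "z": 1, "roll": 0}, {"grip": 1, "x": 0, "y": 0, "z": 0, "roll": 0}])

```text
clock: 6.17
tcp_pos: [0.4623, -0.1025, -0.0223]
orientation: [-0.0, 0.742, 0.67, -0.0]
wrist_force: [-0.1, -0.0, -0.4]
finger_gap: -0.0
grip_force: 0.0
```

Request:
servo_tool(increments=[{"grip": 1, "x": 0, "y": 0, "z": 1, "roll": 0}, {"grip": 1, "x": 0, "y": 0, "z": 1, "roll": 0}, {"grip": 1, "x": 0, "y": 0, "z": 0, "roll": 0}])

```text
clock: 6.42
tcp_pos: [0.4623, -0.1025, -0.0243]
orientation: [-0.0, 0.742, 0.67, -0.0]
wrist_force: [0.7, -0.1, -0.4]
finger_gap: 0.0001
grip_force: 0.0
```

Request:
servo_tool(increments=[{"grip": 1, "x": 0, "y": 0, "z": 1, "roll": 0}, {"grip": 1, "x": 0, "y": 0, "z": 1, "roll": 0}, {"grip": 1, "x": 0, "y": 0, "z": 0, "roll": 0}])

```text
clock: 6.67
tcp_pos: [0.4623, -0.1025, -0.0263]
orientation: [-0.0, 0.742, 0.67, -0.0]
wrist_force: [0.6, -0.4, -0.2]
finger_gap: 0.0
grip_force: 0.0
```

Request:
servo_tool(increments=[{"grip": 1, "x": 0, "y": 0, "z": 1, "roll": 0}, {"grip": 1, "x": 0, "y": 0, "z": 1, "roll": 0}, {"grip": 1, "x": 0, "y": 0, "z": 0, "roll": 0}])

```text
clock: 6.92
tcp_pos: [0.4623, -0.1025, -0.0283]
orientation: [-0.0, 0.742, 0.67, -0.0]
wrist_force: [0.3, 1.3, 0.5]
finger_gap: -0.0005
grip_force: 0.0
```

Request:
servo_tool(increments=[{"grip": 1, "x": 0, "y": 0, "z": 0.7, "roll": 0}, {"grip": 1, "x": 0, "y": 0, "z": 0.7, "roll": 0}, {"grip": 1, "x": 0, "y": 0, "z": 0, "roll": 0}])

```text
clock: 7.17
tcp_pos: [0.4624, -0.1025, -0.0296]
orientation: [-0.0, 0.742, 0.67, -0.0]
wrist_force: [0.2, -0.1, 0.1]
finger_gap: -0.0001
grip_force: 0.0
```

Request:
servo_tool(increments=[{"grip": 1, "x": 0, "y": 0, "z": 0.7, "roll": 0}, {"grip": 1, "x": 0, "y": 0, "z": 0.7, "roll": 0}, {"grip": 1, "x": 0, "y": 0, "z": 0, "roll": 0}])

```text
clock: 7.42
tcp_pos: [0.4624, -0.1026, -0.031]
orientation: [-0.0, 0.742, 0.67, -0.0]
wrist_force: [0.3, -0.1, 0.5]
finger_gap: -0.0001
grip_force: 0.0
```

Run:
```python
from h import *
s=env.get_state(); print(s["wrist_force"],s["tau"],s["ft_torque"])
```

```text
[ 0.34120716 -0.07066243  0.45520927] [-7.26139988e-03 -4.07088840e+01  2.22486377e+01 -4.35547612e-02
 -5.75612357e-04 -8.59705693e-06] [0.02352827 0.00478713 0.02012976]
```

Request:
servo_tool(increments=[{"grip": 1, "x": 0, "y": 0, "z": 0.8, "roll": 0}, {"grip": 1, "x": 0, "y": 0, "z": 0.8, "roll": 0}, {"grip": 1, "x": 0, "y": 0, "z": 0, "roll": 0}])

```text
clock: 7.67
tcp_pos: [0.4623, -0.1025, -0.0327]
orientation: [-0.0, 0.742, 0.67, -0.0]
wrist_force: [-0.4, -0.1, -0.2]
finger_gap: -0.0003
grip_force: 0.0
```

Request:
servo_tool(increments=[{"grip": 1, "x": 0, "y": 0, "z": 0.8, "roll": 0}, {"grip": 1, "x": 0, "y": 0, "z": 0.8, "roll": 0}, {"grip": 1, "x": 0, "y": 0, "z": 0, "roll": 0}])

```text
clock: 7.92
tcp_pos: [0.4623, -0.1025, -0.0343]
orientation: [-0.0, 0.742, 0.67, -0.0]
wrist_force: [-0.2, -0.1, 0.2]
finger_gap: -0.0001
grip_force: 0.0
```

Request:
servo_tool(increments=[{"grip": 1, "x": 0, "y": 0, "z": 0.8, "roll": 0}, {"grip": 1, "x": 0, "y": 0, "z": 0.8, "roll": 0}, {"grip": 1, "x": 0, "y": 0, "z": 0, "roll": 0}])

```text
clock: 8.17
tcp_pos: [0.4624, -0.1025, -0.0359]
orientation: [-0.0, 0.742, 0.67, -0.0]
wrist_force: [-0.4, 0.3, -0.4]
finger_gap: 0.0
grip_force: 0.0
```

Request:
servo_tool(increments=[{"grip": 1, "x": 0, "y": 0, "z": 0.8, "roll": 0}, {"grip": 1, "x": 0, "y": 0, "z": 0.8, "roll": 0}, {"grip": 1, "x": 0, "y": 0, "z": 0, "roll": 0}])

```text
clock: 8.42
tcp_pos: [0.4625, -0.1026, -0.0362]
orientation: [0.0, 0.742, 0.67, 0.0]
wrist_force: [-3.5, 1.2, 12.8]
finger_gap: -0.0004
grip_force: 6.3
```

Request:
servo_tool(increments=[{"grip": 1, "x": 0, "y": 0, "z": 0.8, "roll": 0}, {"grip": 1, "x": 0, "y": 0, "z": 0.8, "roll": 0}, {"grip": 1, "x": 0, "y": 0, "z": 0, "roll": 0}])

```text
clock: 8.67
tcp_pos: [0.4626, -0.1026, -0.0363]
orientation: [0.001, 0.742, 0.67, 0.0]
wrist_force: [-9.5, 2.5, 28.9]
finger_gap: -0.0
grip_force: 14.4
```

Run:
```python
from h import *
side=snap("side","side6.png")
s=env.get_state(); print(s["wrist_force"],s["tcp_pos"])
cv2.imwrite("pics/c6.png",np.hstack([cv2.resize(cv2.imread(f"pics/side{i}.png")[110:210,335:410],None,fx=5,fy=5,interpolation=cv2.INTER_CUBIC) for i in(3,6)]))
```

```text
[-8.67669815  3.36180915 28.81332206] [ 0.46259024 -0.1026519  -0.03625146]
```

The desk was touched at a reported z of -36 mm, so the true tip height is the reported z plus 36 mm, in line with the pictures. Vertical stiffness is roughly 10 N/mm. I'm raising to cheek height and closing in on the cheek.

Request:
servo_tool(increments=[{"grip": 1, "x": 0, "y": 0, "z": -5, "roll": 0}, {"grip": 1, "x": 0, "y": 0, "z": -15, "roll": 0}, {"grip": 1, "x": 0, "y": 0, "z": -15, "roll": 0}, {"grip": 1, "x": 3, "y": 0, "z": 0, "roll": 0}, {"grip": 1, "x": 3, "y": 0, "z": 0, "roll": 0}])

```text
clock: 9.13
tcp_pos: [0.464, -0.0968, -0.0034]
orientation: [0.001, 0.742, 0.67, 0.001]
wrist_force: [0.5, -0.3, -0.5]
finger_gap: 0.0004
grip_force: 0.0
```

Request:
servo_tool(increments=[{"grip": 1, "x": 3, "y": 0, "z": 0, "roll": 0}, {"grip": 1, "x": 2.5, "y": 0, "z": 0, "roll": 0}])

```text
clock: 9.3
tcp_pos: [0.4628, -0.0904, -0.0048]
orientation: [-0.001, 0.742, 0.67, -0.0]
wrist_force: [0.6, -0.7, 0.6]
finger_gap: -0.0001
grip_force: 0.0
```

Request:
servo_tool(increments=[{"grip": 1, "x": 2, "y": 0, "z": 0, "roll": 0}, {"grip": 1, "x": 2, "y": 0, "z": 0, "roll": 0}])

```text
clock: 9.47
tcp_pos: [0.4634, -0.0866, -0.0046]
orientation: [-0.001, 0.742, 0.671, -0.0]
wrist_force: [0.5, 0.4, -0.7]
finger_gap: -0.0003
grip_force: 0.0
```

Request:
servo_tool(increments=[{"grip": 1, "x": 2, "y": 0, "z": 0, "roll": 0}, {"grip": 1, "x": 2, "y": 0, "z": 0, "roll": 0}])

```text
clock: 9.63
tcp_pos: [0.4642, -0.0829, -0.0042]
orientation: [-0.0, 0.742, 0.67, -0.0]
wrist_force: [0.8, 0.4, -0.3]
finger_gap: 0.0001
grip_force: 0.0
```

Request:
servo_tool(increments=[{"grip": 1, "x": 2, "y": 0, "z": 0, "roll": 0}, {"grip": 1, "x": 2, "y": 0, "z": 0, "roll": 0}])

```text
clock: 9.8
tcp_pos: [0.4647, -0.0792, -0.004]
orientation: [0.0, 0.742, 0.67, -0.0]
wrist_force: [-1.7, -2.6, 0.5]
finger_gap: -0.0002
grip_force: 1.3
```

Request:
servo_tool(increments=[{"grip": 1, "x": 2, "y": 0, "z": 0, "roll": 0}, {"grip": 1, "x": 2, "y": 0, "z": 0, "roll": 0}])

```text
clock: 9.97
tcp_pos: [0.4645, -0.0754, -0.004]
orientation: [-0.0, 0.742, 0.67, -0.001]
wrist_force: [-2.1, -2.6, 0.2]
finger_gap: -0.0001
grip_force: 1.3
```

Contact at y -0.080, at about 3 N. I'm sweeping the leg out on an arc about the hinge.

Request:
servo_tool(increments=[{"grip": 1, "x": 3.5, "y": -1.1, "z": 0, "roll": 1.5}, {"grip": 1, "x": 4.7, "y": -1.5, "z": 0, "roll": 2}, {"grip": 1, "x": 5.9, "y": -1.8, "z": 0, "roll": 2.5}, {"grip": 1, "x": 5.9, "y": -1.8, "z": 0, "roll": 2.5}, {"grip": 1, "x": 5.9, "y": -1.8, "z": 0, "roll": 2.5}])

```text
clock: 10.38
tcp_pos: [0.4625, -0.0485, -0.0038]
orientation: [0.001, 0.804, 0.595, 0.0]
wrist_force: [0.3, -2.2, -0.5]
finger_gap: 0.0001
grip_force: 1.0
```

Request:
servo_tool(increments=[{"grip": 1, "x": 5.9, "y": -1.8, "z": 0, "roll": 2.5}, {"grip": 1, "x": 5.9, "y": -1.8, "z": 0, "roll": 2.5}, {"grip": 1, "x": 5.9, "y": -1.8, "z": 0, "roll": 2.5}, {"grip": 1, "x": 5.9, "y": -1.8, "z": 0, "roll": 2.5}, {"grip": 1, "x": 5.9, "y": -1.8, "z": 0, "roll": 2.5}])

```text
clock: 10.8
tcp_pos: [0.4652, -0.0178, -0.0037]
orientation: [0.001, 0.864, 0.504, 0.0]
wrist_force: [-0.5, -2.2, 0.4]
finger_gap: 0.0003
grip_force: 1.0
```

Request:
servo_tool(increments=[{"grip": 1, "x": 5.9, "y": -1.8, "z": 0, "roll": 2.5}, {"grip": 1, "x": 5.9, "y": -1.8, "z": 0, "roll": 2.5}, {"grip": 1, "x": 5.9, "y": -1.8, "z": 0, "roll": 2.5}, {"grip": 1, "x": 5.9, "y": -1.8, "z": 0, "roll": 2.5}, {"grip": 1, "x": 5.9, "y": -1.8, "z": 0, "roll": 2.5}])

```text
clock: 11.22
tcp_pos: [0.474, 0.0117, -0.0038]
orientation: [0.0, 0.913, 0.407, 0.0]
wrist_force: [-0.4, -2.4, 0.3]
finger_gap: -0.0001
grip_force: 1.0
```

Request:
servo_tool(increments=[{"grip": 1, "x": 5.9, "y": -1.8, "z": 0, "roll": 2.5}, {"grip": 1, "x": 5.9, "y": -1.8, "z": 0, "roll": 2.5}, {"grip": 1, "x": 5.9, "y": -1.8, "z": 0, "roll": 2.5}, {"grip": 1, "x": 4.7, "y": -1.5, "z": 0, "roll": 2}, {"grip": 1, "x": 2.3, "y": -0.8, "z": 0, "roll": 1}])

```text
clock: 11.63
tcp_pos: [0.4863, 0.0347, -0.0039]
orientation: [0.0, 0.947, 0.323, 0.0]
wrist_force: [-0.1, -1.3, 0.6]
finger_gap: 0.0001
grip_force: 0.9
```

Run:
```python
from h import *
s=env.get_state(); q=s["orientation"]; psi=2*np.arctan2(q[2],q[1]); p=s["tcp_pos"][:2]
H=np.array([.600,-.0525]); et=np.array([np.cos(psi),np.sin(psi)]); er=np.array([-et[1],et[0]]); d=p-H
print(p,np.degrees(psi),"radial",d@er,"tang",d@et,s["wrist_force"],s["wrist_force"][:2]@et,s["wrist_force"][:2]@er)
top=snap("top","top7.png"); h=cv2.cvtColor(top,cv2.COLOR_RGB2HSV); m=cv2.inRange(h,(8,140,70),(22,255,255)); m[:,:230]=0;m[:,330:]=0;m[:140]=0;m[290:]=0
pp=np.argwhere(m>0)[:,::-1]; r=cv2.minAreaRect(pp.astype(np.float32)); print(len(pp),r,plane("top",[r[0]],.058))
```

```text
[0.486344   0.03472907] 37.63082397316916 radial 0.13847713480588222 tang -0.03675158215177072 [-0.08757022 -1.32430249  0.60028328] -0.8779333346341622 -0.9953284347880967
34 ((255.65316772460938, 220.2456512451172), (5.702144622802734, 16.270118713378906), 81.25383758544922) [[0.55052745 0.07170907 0.058     ]]
```

Request:
servo_tool(increments=[{"grip": 1, "x": 3.5, "y": -1.1, "z": 0, "roll": 1.5}, {"grip": 1, "x": 5.9, "y": -1.8, "z": 0, "roll": 2.5}, {"grip": 1, "x": 5.9, "y": -1.8, "z": 0, "roll": 2.5}, {"grip": 1, "x": 5.9, "y": -1.8, "z": 0, "roll": 2.5}, {"grip": 1, "x": 4.7, "y": -1.4, "z": 0, "roll": 2}])

```text
clock: 12.1
tcp_pos: [0.5031, 0.0552, -0.004]
orientation: [0.0, 0.973, 0.23, -0.0]
wrist_force: [-0.3, -2.1, 0.0]
finger_gap: -0.0003
grip_force: 0.9
```

Request:
servo_tool(increments=[{"grip": 1, "x": 2.3, "y": -0.7, "z": 0, "roll": 1}, {"grip": 1, "x": 1.2, "y": -0.4, "z": 0, "roll": 0.5}, {"grip": 1, "x": 1.2, "y": -0.4, "z": 0, "roll": 0.5}, {"grip": 1, "x": 1.2, "y": -0.4, "z": 0, "roll": 0.5}, {"grip": 1, "x": 1.2, "y": -0.4, "z": 0, "roll": 0.5}])

```text
clock: 12.52
tcp_pos: [0.5085, 0.0602, -0.004]
orientation: [0.0, 0.979, 0.205, -0.0]
wrist_force: [-1.6, -2.6, 0.3]
finger_gap: 0.0002
grip_force: 0.8
```

Request:
servo_tool(increments=[{"grip": 1, "x": 1.2, "y": -0.4, "z": 0, "roll": 0.5}, {"grip": 1, "x": 1.2, "y": -0.4, "z": 0, "roll": 0.5}])

```text
clock: 12.68
tcp_pos: [0.5106, 0.062, -0.0039]
orientation: [0.0, 0.981, 0.196, -0.0]
wrist_force: [-1.4, -2.3, 0.5]
finger_gap: -0.0001
grip_force: 0.8
```

Request:
servo_tool(increments=[{"grip": 1, "x": 1, "y": -0.3, "z": 0, "roll": 0.4}])

```text
clock: 12.77
tcp_pos: [0.5115, 0.0627, -0.0039]
orientation: [0.0, 0.981, 0.193, -0.0]
wrist_force: [-1.9, -1.0, 0.6]
finger_gap: -0.0001
grip_force: 0.8
```

Request:
servo_tool(increments=[{"grip": 1, "x": 1.2, "y": -0.4, "z": 0, "roll": 0.5}, {"grip": 1, "x": 1.2, "y": -0.4, "z": 0, "roll": 0.5}, {"grip": 1, "x": 1.2, "y": -0.4, "z": 0, "roll": 0.5}, {"grip": 1, "x": 1.2, "y": -0.4, "z": 0, "roll": 0.5}, {"grip": 1, "x": 0, "y": 0, "z": 0, "roll": 0}])

```text
clock: 13.18
tcp_pos: [0.5156, 0.0662, -0.0039]
orientation: [-0.0, 0.984, 0.176, 0.0]
wrist_force: [0.2, -1.6, -0.7]
finger_gap: -0.0001
grip_force: 0.4
```

```bash
cat > f.py <<'E'
from h import *
s=env.get_state(); q=s["orientation"]; psi=2*np.arctan2(q[2],q[1]); et=np.array([np.cos(psi),np.sin(psi)]); er=np.array([-et[1],et[0]])
d=s["tcp_pos"][:2]-np.array([.600,-.0525]); f=s["wrist_force"][:2]
print("psi %.2f rad %.4f tan %.4f Ft %.2f Fr %.2f ang %.2f"%(np.degrees(psi),d@er,d@et,f@et,f@er,np.degrees(np.arctan2(d[1],d[0]))), s["ft_torque"].round(2),s["wrist_force"].round(1))
E
python3 f.py
```

```text
psi 20.28 rad 0.1405 tan -0.0380 Ft -0.35 Fr -1.56 ang 125.42 [-0.14  0.1  -0.02] [ 0.2 -1.6 -0.7]
```

Request:
servo_tool(increments=[{"grip": 1, "x": 1.2, "y": -0.4, "z": 0, "roll": 0.5}, {"grip": 1, "x": 1.2, "y": -0.4, "z": 0, "roll": 0.5}])

```text
clock: 13.35
tcp_pos: [0.5173, 0.0675, -0.0039]
orientation: [0.0, 0.986, 0.167, -0.0]
wrist_force: [-1.2, -1.4, 0.3]
finger_gap: -0.0003
grip_force: 0.8
```

Request:
servo_tool(increments=[{"grip": 1, "x": 0.7, "y": -0.2, "z": 0, "roll": 0.3}])

```text
clock: 13.43
tcp_pos: [0.518, 0.068, -0.0039]
orientation: [0.0, 0.986, 0.165, 0.0]
wrist_force: [-1.2, -2.0, -0.3]
finger_gap: 0.0001
grip_force: 0.8
```

Request:
servo_tool(increments=[{"grip": 1, "x": 1, "y": -0.3, "z": 0, "roll": 0.4}, {"grip": 1, "x": 1, "y": -0.3, "z": 0, "roll": 0.4}])

```text
clock: 13.6
tcp_pos: [0.5196, 0.0692, -0.0039]
orientation: [0.0, 0.987, 0.158, -0.0]
wrist_force: [-0.7, -1.3, 0.1]
finger_gap: -0.0003
grip_force: 0.8
```

Request:
servo_tool(increments=[{"grip": 1, "x": 1, "y": -0.3, "z": 0, "roll": 0.4}, {"grip": 1, "x": 0.8, "y": -0.3, "z": 0, "roll": 0.4}])

```text
clock: 13.77
tcp_pos: [0.5212, 0.0703, -0.0039]
orientation: [0.0, 0.989, 0.151, 0.0]
wrist_force: [-0.4, -1.6, -0.1]
finger_gap: -0.0004
grip_force: 0.8
```

Request:
servo_tool(increments=[{"grip": 1, "x": 1, "y": -0.3, "z": 0, "roll": 0.4}, {"grip": 1, "x": 0.8, "y": -0.3, "z": 0, "roll": 0.4}])

```text
clock: 13.93
tcp_pos: [0.5228, 0.0714, -0.0039]
orientation: [0.0, 0.99, 0.144, 0.0]
wrist_force: [-1.2, -1.6, 0.7]
finger_gap: 0.0
grip_force: 0.8
```

Request:
servo_tool(increments=[{"grip": 1, "x": 1, "y": -0.3, "z": 0, "roll": 0.4}, {"grip": 1, "x": 0.8, "y": -0.3, "z": 0, "roll": 0.4}])

```text
clock: 14.1
tcp_pos: [0.5243, 0.0725, -0.0039]
orientation: [0.0, 0.991, 0.137, 0.0]
wrist_force: [-1.8, -2.1, 0.9]
finger_gap: 0.0003
grip_force: 0.8
```

Request:
servo_tool(increments=[{"grip": 1, "x": 1, "y": -0.3, "z": 0, "roll": 0.4}, {"grip": 1, "x": 0.8, "y": -0.3, "z": 0, "roll": 0.4}])

```text
clock: 14.27
tcp_pos: [0.5258, 0.0736, -0.0039]
orientation: [0.0, 0.991, 0.13, -0.0]
wrist_force: [-1.1, -1.6, -0.0]
finger_gap: 0.0002
grip_force: 0.8
```

Request:
servo_tool(increments=[{"grip": 1, "x": 1, "y": -0.3, "z": 0, "roll": 0.4}, {"grip": 1, "x": 0.8, "y": -0.3, "z": 0, "roll": 0.4}])

```text
clock: 14.43
tcp_pos: [0.5275, 0.0746, -0.0039]
orientation: [0.0, 0.992, 0.123, 0.0]
wrist_force: [-1.8, -1.2, -0.0]
finger_gap: 0.0003
grip_force: 0.8
```

Request:
servo_tool(increments=[{"grip": 1, "x": 1, "y": -0.3, "z": 0, "roll": 0.4}, {"grip": 1, "x": 0.8, "y": -0.3, "z": 0, "roll": 0.4}])

```text
clock: 14.6
tcp_pos: [0.5291, 0.0756, -0.0039]
orientation: [0.0, 0.993, 0.116, 0.0]
wrist_force: [-1.1, -2.0, -0.2]
finger_gap: 0.0
grip_force: 0.8
```

Request:
servo_tool(increments=[{"grip": 1, "x": 1, "y": -0.3, "z": 0, "roll": 0.4}, {"grip": 1, "x": 0.9, "y": -0.3, "z": 0, "roll": 0.4}])

```text
clock: 14.77
tcp_pos: [0.5308, 0.0767, -0.0039]
orientation: [0.0, 0.994, 0.109, 0.0]
wrist_force: [-1.4, -1.2, 0.4]
finger_gap: 0.0001
grip_force: 0.8
```

Request:
servo_tool(increments=[{"grip": 1, "x": 1, "y": -0.3, "z": 0, "roll": 0.4}, {"grip": 1, "x": 0.9, "y": -0.3, "z": 0, "roll": 0.4}])

```text
clock: 14.93
tcp_pos: [0.5322, 0.0775, -0.004]
orientation: [0.0, 0.995, 0.102, -0.0]
wrist_force: [-2.9, -3.2, -0.3]
finger_gap: 0.0001
grip_force: 1.9
```

The force is starting to rise, so this may be the stop. Half-millimetre steps now.

Request:
servo_tool(increments=[{"grip": 1, "x": 0.5, "y": 0, "z": 0, "roll": 0}, {"grip": 1, "x": 0, "y": 0, "z": 0, "roll": 0}])

```text
clock: 15.1
tcp_pos: [0.5321, 0.0776, -0.0041]
orientation: [0.0, 0.995, 0.103, -0.001]
wrist_force: [-4.1, -2.8, 1.9]
finger_gap: -0.0001
grip_force: 2.1
```

```bash
python3 f.py
```

```text
psi 11.79 rad 0.1412 tan -0.0398 Ft -4.59 Fr -1.89 ang 117.55 [-0.51  0.72 -0.08] [-4.1 -2.8  1.9]
```

Request:
servo_tool(increments=[{"grip": 1, "x": 0.8, "y": 0, "z": 0, "roll": 0}, {"grip": 1, "x": 0, "y": 0, "z": 0, "roll": 0}])

```text
clock: 15.27
tcp_pos: [0.5323, 0.0777, -0.0042]
orientation: [0.0, 0.995, 0.103, -0.001]
wrist_force: [-5.7, -3.0, 2.3]
finger_gap: 0.0002
grip_force: 2.9
```

```bash
python3 f.py
```

```text
psi 11.79 rad 0.1412 tan -0.0397 Ft -6.17 Fr -1.78 ang 117.47 [-0.44  1.03 -0.02] [-5.7 -3.   2.3]
```

Request:
servo_tool(increments=[{"grip": 1, "x": 0.8, "y": 0, "z": 0, "roll": 0}, {"grip": 1, "x": 0.7, "y": 0, "z": 0, "roll": 0}, {"grip": 1, "x": 0, "y": 0, "z": 0, "roll": 0}, {"grip": 1, "x": 0, "y": 0, "z": 0, "roll": 0}])

```text
clock: 15.6
tcp_pos: [0.5324, 0.0778, -0.0044]
orientation: [0.0, 0.995, 0.103, -0.002]
wrist_force: [-6.8, -3.3, 4.8]
finger_gap: 0.0
grip_force: 4.3
```

```bash
python3 f.py
```

```text
psi 11.79 rad 0.1414 tan -0.0395 Ft -7.35 Fr -1.82 ang 117.42 [-0.64  1.5  -0.08] [-6.8 -3.3  4.8]
```

Request:
servo_tool(increments=[{"grip": 1, "x": 0.6, "y": 0, "z": 0, "roll": 0}, {"grip": 1, "x": 0, "y": 0, "z": 0, "roll": 0}, {"grip": 1, "x": 0, "y": 0, "z": 0, "roll": 0}, {"grip": 1, "x": 0, "y": 0, "z": 0, "roll": 0}, {"grip": 1, "x": 0, "y": 0, "z": 0, "roll": 0}])

```text
clock: 16.02
tcp_pos: [0.5324, 0.0779, -0.0045]
orientation: [0.0, 0.995, 0.103, -0.003]
wrist_force: [-8.8, -3.5, 4.4]
finger_gap: -0.0001
grip_force: 4.8
```

```bash
python3 f.py
```

```text
psi 11.79 rad 0.1414 tan -0.0395 Ft -9.34 Fr -1.58 ang 117.39 [-0.71  1.67 -0.04] [-8.8 -3.5  4.4]
```

About 10 N at the stop. I'll hold briefly, then back off.

Request:
servo_tool(increments=[{"grip": 1, "x": 0.2, "y": 0, "z": 0, "roll": 0}, {"grip": 1, "x": 0, "y": 0, "z": 0, "roll": 0}, {"grip": 1, "x": 0, "y": 0, "z": 0, "roll": 0}, {"grip": 1, "x": 0, "y": 0, "z": 0, "roll": 0}, {"grip": 1, "x": 0, "y": 0, "z": 0, "roll": 0}])

```text
clock: 16.43
tcp_pos: [0.5325, 0.0779, -0.0045]
orientation: [0.0, 0.995, 0.103, -0.003]
wrist_force: [-10.4, -4.3, 4.7]
finger_gap: 0.0001
grip_force: 5.0
```

Request:
servo_tool(increments=[{"grip": 1, "x": -2, "y": 0, "z": 0, "roll": 0}, {"grip": 1, "x": -3, "y": 0, "z": 0, "roll": 0}, {"grip": 1, "x": -10, "y": 0, "z": 0, "roll": 0}, {"grip": 1, "x": -20, "y": 0, "z": 0, "roll": 0}, {"grip": 0.4, "x": -20, "y": 0, "z": -30, "roll": 0}])

```text
clock: 16.85
tcp_pos: [0.4792, 0.0675, 0.0223]
orientation: [-0.001, 0.995, 0.103, -0.003]
wrist_force: [-1.3, -0.1, 0.6]
finger_gap: 0.0111
grip_force: 0.0
```

Request:
servo_tool(increments=[{"grip": 0.4, "x": 0, "y": 0, "z": -40, "roll": -7}, {"grip": 0.4, "x": 0, "y": 0, "z": -40, "roll": -7}, {"grip": 0.4, "x": 0, "y": -30, "z": -20, "roll": -7}, {"grip": 0.4, "x": 0, "y": -40, "z": 0, "roll": 0}, {"grip": 0.4, "x": 0, "y": -40, "z": 0, "roll": 0}])

```text
clock: 17.27
tcp_pos: [0.4286, 0.1629, 0.1288]
orientation: [-0.0, 0.96, 0.281, 0.004]
wrist_force: [0.5, 0.3, -0.5]
finger_gap: 0.0512
grip_force: 0.0
```

```bash
python3 f.py
python3 - <<'E'
from h import *
print(env.get_state()["tcp_pos"],env.get_state()["clock"])
for n in("top","side"):
    I=snap(n,n+"8.png"); h=cv2.cvtColor(I,cv2.COLOR_RGB2HSV); m=cv2.inRange(h,(8,130,70),(22,255,255))
    k,l,st,c=cv2.connectedComponentsWithStats(m); print(n,[(st[i].tolist(),c[i].round(1).tolist()) for i in range(1,k) if st[i,4]>10])
E
```

```text
psi 32.68 rad 0.2738 tan -0.0280 Ft 0.61 Fr -0.04 ang 128.52 [ 0.04 -0.02 -0.04] [ 0.5  0.3 -0.5]
[0.42857715 0.16287168 0.12877051] 17.2667
top [([0, 0, 6, 51, 207], [1.7, 20.4]), ([3, 0, 71, 53, 3426], [38.2, 25.7]), ([73, 0, 11, 53, 408], [77.6, 24.3]), ([87, 0, 20, 54, 910], [96.2, 25.9]), ([105, 0, 248, 60, 10440], [233.8, 22.5]), ([358, 0, 17, 60, 1010], [366.1, 29.5]), ([376, 0, 33, 61, 1952], [392.5, 30.2]), ([411, 0, 32, 62, 1977], [426.5, 30.4]), ([444, 0, 32, 63, 1933], [459.1, 31.2]), ([477, 0, 135, 76, 8621], [544.5, 32.2]), ([611, 0, 11, 66, 459], [615.9, 31.0]), ([626, 0, 14, 59, 740], [632.9, 27.7]), ([602, 171, 38, 6, 143], [622.4, 173.2]), ([370, 184, 3, 12, 17], [371.1, 189.1]), ([602, 185, 13, 6, 60], [607.8, 187.6]), ([244, 193, 18, 11, 59], [254.6, 196.9]), ([247, 213, 17, 11, 62], [256.8, 219.2])]
side [([243, 19, 71, 62, 1937], [277.7, 40.0]), ([262, 60, 8, 6, 17], [266.0, 62.6]), ([307, 60, 11, 18, 106], [312.8, 69.8]), ([0, 103, 234, 297, 24215], [107.6, 265.7]), ([309, 149, 11, 9, 68], [313.8, 152.3]), ([210, 219, 8, 7, 47], [213.9, 221.9]), ([305, 219, 30, 23, 217], [319.6, 234.8]), ([209, 244, 28, 21, 283], [222.4, 255.3])]
```

The leg was pressed to about 10.5 N, bedded, and released. I'm now going to the bar, rolling to match its axis (-4.5°).

Request:
servo_tool(increments=[{"grip": 0, "x": 31.3, "y": -16.4, "z": 0, "roll": 0}, {"grip": 0, "x": 31.3, "y": -16.4, "z": 0, "roll": 0}, {"grip": 0, "x": 31.3, "y": -16.4, "z": 0, "roll": 0}, {"grip": 0, "x": 0, "y": 0, "z": 0, "roll": -7.13}, {"grip": 0, "x": 0, "y": 0, "z": 0, "roll": -7.13}])

```text
clock: 17.78
tcp_pos: [0.4801, 0.2558, 0.1258]
orientation: [-0.0, 0.915, 0.403, 0.001]
wrist_force: [0.4, -0.5, 0.5]
finger_gap: 0.0852
grip_force: 0.0
```

Request:
servo_tool(increments=[{"grip": 0, "x": 0, "y": 0, "z": 0, "roll": -7.13}, {"grip": 0, "x": 0, "y": 0, "z": 0, "roll": -7.13}, {"grip": 0, "x": 0, "y": 0, "z": 0, "roll": -7.13}, {"grip": 0, "x": 0, "y": 0, "z": 0, "roll": -7.13}, {"grip": 0, "x": 0, "y": 0, "z": 0, "roll": -7.13}])

```text
clock: 18.2
tcp_pos: [0.4793, 0.254, 0.1262]
orientation: [0.0, 0.749, 0.663, 0.001]
wrist_force: [0.6, 0.0, -0.2]
finger_gap: 0.0856
grip_force: 0.0
```

Request:
servo_tool(increments=[{"grip": 0, "x": 0, "y": 0, "z": 0, "roll": -7.13}, {"grip": 0, "x": 0, "y": 0, "z": 0, "roll": -7.13}, {"grip": 0, "x": 0, "y": 0, "z": 0, "roll": -7.13}, {"grip": 0, "x": 0, "y": 0, "z": 0, "roll": -7.13}, {"grip": 0, "x": 0, "y": 0, "z": 0, "roll": -7.13}])

```text
clock: 18.62
tcp_pos: [0.4793, 0.254, 0.1263]
orientation: [0.0, 0.51, 0.86, 0.001]
wrist_force: [0.4, -0.4, -0.5]
finger_gap: 0.085
grip_force: 0.0
```

Request:
servo_tool(increments=[{"grip": 0, "x": 0, "y": 0, "z": 0, "roll": -7.13}, {"grip": 0, "x": 0, "y": 0, "z": 0, "roll": -7.13}, {"grip": 0, "x": 0, "y": 0, "z": 0, "roll": -7.13}, {"grip": 0, "x": 0, "y": 0, "z": 0, "roll": -7.13}, {"grip": 0, "x": 0, "y": 0, "z": 0, "roll": -7.13}])

```text
clock: 19.03
tcp_pos: [0.4793, 0.254, 0.1263]
orientation: [0.001, 0.222, 0.975, 0.001]
wrist_force: [-0.4, -0.2, -0.5]
finger_gap: 0.0858
grip_force: 0.0
```

Request:
servo_tool(increments=[{"grip": 0, "x": 0, "y": 0, "z": 0, "roll": -7.13}, {"grip": 0, "x": 0, "y": 0, "z": 0, "roll": -7.13}, {"grip": 0, "x": 0, "y": 0, "z": 0, "roll": -7.13}, {"grip": 0, "x": 0, "y": 0, "z": 30, "roll": 0}, {"grip": 0, "x": 0, "y": 0, "z": 0, "roll": 0}])

```text
clock: 19.45
tcp_pos: [0.4768, 0.253, 0.0927]
orientation: [-0.002, 0.04, 0.999, -0.0]
wrist_force: [-2.4, -0.5, -1.1]
finger_gap: 0.0856
grip_force: 0.0
```

```bash
python3 f.py
python3 - <<'E'
from g import *
s=env.get_state(); print(s["tcp_pos"],s["finger_gap"])
c=plane("top",[[254.6,196.9],[256.8,219.2]],.06); m=c.mean(0); print("cheeks",c.round(4).tolist(),m)
H=np.array([.600,-.0525]); d=m[:2]-H; e=c[0]-c[1]; print("len",np.linalg.norm(d),"ang",np.degrees(np.arctan2(d[1],d[0])),"cheek dir",np.degrees(np.arctan2(e[1],e[0])),np.linalg.norm(e))
# nest left end (rails) in top crop: front/back rails at crop (167,310),(178,352)
I=cv2.imread("pics/top8.png"); cv2.imwrite("pics/nest.png",np.hstack([cv2.resize(I[170:240,300:380],None,fx=8,fy=8,interpolation=cv2.INTER_CUBIC)]))
E
```

```text
psi 175.38 rad -0.2946 tan 0.1474 Ft 2.39 Fr 0.72 ang 111.96 [-0.04  0.07  0.01] [-2.4 -0.5 -1.1]
[0.47678819 0.25302299 0.09265943] 0.08562843049046788
cheeks [[0.6027, 0.0755, 0.06], [0.5529, 0.0689, 0.06]] [0.57779487 0.07222056 0.06      ]
len 0.12668182651438528 ang 100.0951083994085 cheek dir 7.5012293476468885 0.05024730988687037
```

View pics/nest.png

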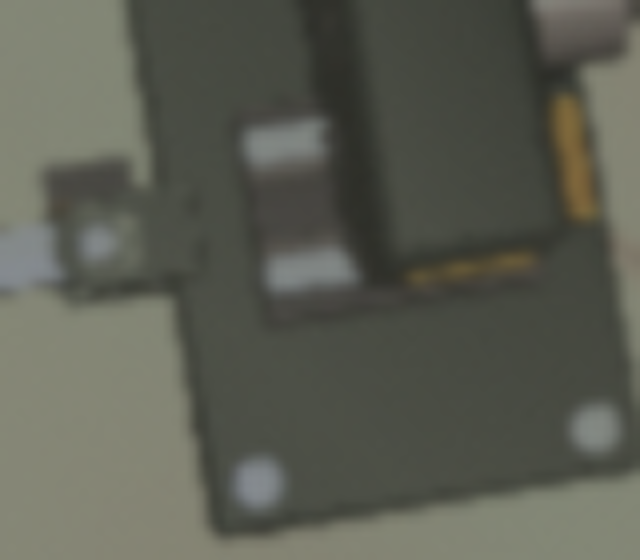

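The view (8x, origin (300,170)) shows the nest's open end. Its rail tops end near x 256, with channel middle at (256.5,210.5), i.e. full-frame (331.6,195.9). The plate edges run (130,0)-(215,535) and (215,535)-(640,468).

Run:
```python
from g import *
px=lambda a:np.array(a,float)/8+[299.56,169.56]
e=plane("top",px([[130,0],[215,535],[640,468],[258,483],[597,430]]),.018)[:,:2]
a=lambda v:np.degrees(np.arctan2(v[1],v[0]))
print("left edge",a(e[0]-e[1]),"front edge",a(e[1]-e[2])-90,"bolts",a(e[3]-e[4])-90, "bolt sep",np.linalg.norm(e[3]-e[4]))
n=plane("top",px([[256.5,210.5],[243,128],[270,292],[250,168],[265,255]]),.062)[:,:2]; print("nest end",n.round(4).tolist(),np.linalg.norm(n[1]-n[2]),np.linalg.norm(n[3]-n[4]))
h=plane("top",px([[95,243]]),.044)[0,:2]; print("hinge",h,"hinge-nest dir",a(h-n[0])-90,np.linalg.norm(h-n[0]))
for th in(9.5,10.2):
    t=np.radians(th); ey=np.array([-np.sin(t),np.cos(t)]); print(th,"origin",n[0]-.04*ey,"home",n[0]+.07*ey, "from hinge",h-.085*ey, "rest",h+.135*ey)
s=env.get_state(); print(s["tcp_pos"])
```

```text
left edge 10.248168838347132 front edge 10.218212606641401 bolts 10.158143094883826 bolt sep 0.10048864652504381
nest end [[0.6089, -0.097], [0.632, -0.0928], [0.5861, -0.1013], [0.6208, -0.095], [0.5964, -0.0997]] 0.046650137955459414 0.024776426669473033
hinge [ 0.59995667 -0.05199208] hinge-nest dir 11.169836665582494 0.04591794030826025
9.5 origin [ 0.6154537  -0.13649163] home [ 0.59729846 -0.02800022] from hinge [ 0.61398572 -0.13582636] rest [0.57767524 0.08115648]
10.2 origin [ 0.61593519 -0.13640803] home [ 0.59645586 -0.02814652] from hinge [ 0.61500887 -0.13564871] rest [0.57605023 0.08087433]
[0.47678819 0.25302299 0.09265943]
```

Request:
servo_tool(increments=[{"grip": 0, "x": -3, "y": 1, "z": 40, "roll": 0}, {"grip": 0, "x": 0, "y": 0, "z": 40, "roll": 0}, {"grip": 0, "x": 0, "y": 0, "z": 25, "roll": 0}, {"grip": 0, "x": 0, "y": 0, "z": 17, "roll": 0}, {"grip": 0, "x": 0, "y": 0, "z": 0, "roll": 0}])

```text
clock: 19.87
tcp_pos: [0.4784, 0.2532, -0.0293]
orientation: [-0.003, 0.041, 0.999, -0.001]
wrist_force: [-0.2, -0.9, -0.4]
finger_gap: 0.0857
grip_force: 0.0
```

Request:
servo_tool(increments=[{"grip": 0, "x": 0, "y": 0, "z": 2.5, "roll": 0}, {"grip": 0.6, "x": 0, "y": 0, "z": 0, "roll": 0}, {"grip": 0.8, "x": 0, "y": 0, "z": 0, "roll": 0}, {"grip": 1, "x": 0, "y": 0, "z": 0, "roll": 0}, {"grip": 1, "x": 0, "y": 0, "z": 0, "roll": 0}], grip_force=80)

```text
clock: 20.28
tcp_pos: [0.4822, 0.2548, -0.0271]
orientation: [0.001, 0.04, 0.999, 0.0]
wrist_force: [-0.2, 1.0, -0.2]
finger_gap: 0.0387
grip_force: 0.0
```

Request:
servo_tool(increments=[{"grip": 1, "x": 0, "y": 0, "z": 0, "roll": 0}, {"grip": 1, "x": 0, "y": 0, "z": 0, "roll": 0}, {"grip": 1, "x": 0, "y": 0, "z": 0, "roll": 0}])

```text
clock: 20.53
tcp_pos: [0.4819, 0.2553, -0.0272]
orientation: [0.001, 0.04, 0.999, 0.001]
wrist_force: [-1.4, 1.8, 6.9]
finger_gap: 0.0111
grip_force: 78.3
```

```bash
python3 f.py; python3 -c "
from h import *
s=env.get_state();print(s['tcp_pos'],s['finger_gap'],s['grip_force'])"
```

```text
psi 175.42 rad -0.2974 tan 0.1423 Ft 1.58 Fr -1.66 ang 110.99 [ 0.42  0.23 -0.  ] [-1.4  1.8  6.9]
[ 0.4819186   0.25530504 -0.02718898] 0.011136410667425078 78.32774519920349
```

The gap is 11 mm where the bar is 14 mm, so I may be on the pins. I'll open, go 5 mm lower and grip again gently.

Request:
servo_tool(increments=[{"grip": 0.5, "x": 0, "y": 0, "z": 0, "roll": 0}, {"grip": 0.5, "x": 0, "y": 0, "z": 2, "roll": 0}, {"grip": 0.5, "x": 0, "y": 0, "z": 2, "roll": 0}, {"grip": 0.5, "x": 0, "y": 0, "z": 1, "roll": 0}, {"grip": 0.5, "x": 0, "y": 0, "z": 0, "roll": 0}], grip_force=30)

```text
clock: 20.95
tcp_pos: [0.4806, 0.254, -0.0341]
orientation: [-0.0, 0.04, 0.999, -0.0]
wrist_force: [-0.4, 0.4, -0.0]
finger_gap: 0.0426
grip_force: 0.0
```

Request:
servo_tool(increments=[{"grip": 1, "x": 0, "y": 0, "z": 0, "roll": 0}, {"grip": 1, "x": 0, "y": 0, "z": 0, "roll": 0}, {"grip": 1, "x": 0, "y": 0, "z": 0, "roll": 0}, {"grip": 1, "x": 0, "y": 0, "z": 0, "roll": 0}, {"grip": 1, "x": 0, "y": 0, "z": 0, "roll": 0}])

```text
clock: 21.37
tcp_pos: [0.4811, 0.2544, -0.0334]
orientation: [0.0, 0.04, 0.999, 0.0]
wrist_force: [1.1, -0.1, 0.7]
finger_gap: 0.0131
grip_force: 31.3
```

At 30 N the gap is 13.1 mm, so the pads are just compliant and this is the bar. I'm gripping firmly, lifting, turning to the work line and moving to a stand-off.

Request:
servo_tool(increments=[{"grip": 1, "x": 0, "y": 0, "z": 0, "roll": 0}, {"grip": 1, "x": 0, "y": 0, "z": 0, "roll": 0}, {"grip": 1, "x": 0, "y": 0, "z": -10, "roll": 0}, {"grip": 1, "x": 0, "y": 0, "z": -20, "roll": 0}, {"grip": 1, "x": 0, "y": 0, "z": -25, "roll": 0}], grip_force=70)

```text
clock: 21.78
tcp_pos: [0.4781, 0.2532, 0.0201]
orientation: [-0.003, 0.04, 0.999, -0.001]
wrist_force: [-0.7, 0.0, -5.0]
finger_gap: 0.0119
grip_force: 69.2
```

Request:
servo_tool(increments=[{"grip": 1, "x": 0, "y": 0, "z": -15, "roll": 0}, {"grip": 1, "x": 0, "y": 0, "z": -10, "roll": 2}, {"grip": 1, "x": 0, "y": 0, "z": 0, "roll": 4}, {"grip": 1, "x": 0, "y": 0, "z": 0, "roll": 6}, {"grip": 1, "x": 0, "y": 0, "z": 0, "roll": 7}])

```text
clock: 22.2
tcp_pos: [0.4802, 0.2539, 0.0466]
orientation: [-0.001, 0.207, 0.978, -0.001]
wrist_force: [-0.0, -0.4, -4.7]
finger_gap: 0.012
grip_force: 69.2
```

Request:
servo_tool(increments=[{"grip": 1, "x": 0, "y": 0, "z": 0, "roll": 7}, {"grip": 1, "x": 0, "y": 0, "z": 0, "roll": 7}, {"grip": 1, "x": 0, "y": 0, "z": 0, "roll": 7}, {"grip": 1, "x": 0, "y": 0, "z": 0, "roll": 7}, {"grip": 1, "x": 0, "y": 0, "z": 0, "roll": 7}])

```text
clock: 22.62
tcp_pos: [0.48, 0.2538, 0.0461]
orientation: [-0.001, 0.492, 0.871, -0.001]
wrist_force: [-1.0, -0.8, -5.2]
finger_gap: 0.0119
grip_force: 69.3
```

Request:
servo_tool(increments=[{"grip": 1, "x": 0, "y": 0, "z": 0, "roll": 7}, {"grip": 1, "x": 0, "y": 0, "z": 0, "roll": 7}, {"grip": 1, "x": 0, "y": 0, "z": 0, "roll": 4.2}, {"grip": 1, "x": 0, "y": 0, "z": 0, "roll": 3}, {"grip": 1, "x": 0, "y": 0, "z": 0, "roll": 0}])

```text
clock: 23.03
tcp_pos: [0.4801, 0.2539, 0.0462]
orientation: [-0.0, 0.642, 0.767, -0.001]
wrist_force: [0.8, -0.3, -5.9]
finger_gap: 0.0117
grip_force: 69.3
```

```bash
python3 f.py
python3 - <<'E'
from h import *
s=env.get_state(); print(s["tcp_pos"],s["finger_gap"],s["grip_force"])
snap("side","side9.png"); snap("top","top9.png")
E
```

```text
psi 100.12 rad 0.0642 tan 0.3227 Ft -0.42 Fr -0.72 ang 111.37 [0.07 0.05 0.04] [ 0.8 -0.3 -5.9]
[0.48009523 0.25387544 0.04617519] 0.01168954938180934 69.2568576335907
```

Request:
servo_tool(increments=[{"grip": 1, "x": -15, "y": 4.5, "z": 0, "roll": 0}, {"grip": 1, "x": -27, "y": 8, "z": 0, "roll": 0}, {"grip": 1, "x": -27, "y": 8, "z": 0, "roll": 0}, {"grip": 1, "x": -27, "y": 8, "z": 0, "roll": 0}, {"grip": 1, "x": -27, "y": 8, "z": 0, "roll": 0}])

```text
clock: 23.55
tcp_pos: [0.5387, 0.1387, 0.0465]
orientation: [-0.0, 0.641, 0.768, -0.0]
wrist_force: [-0.0, -0.3, -5.1]
finger_gap: 0.0119
grip_force: 69.3
```

Request:
servo_tool(increments=[{"grip": 1, "x": -27, "y": 8, "z": 0, "roll": 0}, {"grip": 1, "x": -27, "y": 8, "z": 0, "roll": 0}, {"grip": 1, "x": -25, "y": 7.5, "z": 0, "roll": 0}, {"grip": 1, "x": -15.5, "y": 5, "z": 0, "roll": 0}, {"grip": 1, "x": 0, "y": 0, "z": 0, "roll": 0}])

```text
clock: 23.97
tcp_pos: [0.5855, 0.0485, 0.0466]
orientation: [0.001, 0.643, 0.766, -0.0]
wrist_force: [1.3, 0.8, -4.6]
finger_gap: 0.0121
grip_force: 69.2
```

```bash
python3 f.py
python3 - <<'E'
from h import *
s=env.get_state(); print(s["tcp_pos"],s["finger_gap"],s["clock"])
a=snap("side","side10.png"); b=snap("top","top10.png")
c=np.hstack([cv2.resize(b[145:260,215:360],None,fx=2.7,fy=2.7,interpolation=cv2.INTER_CUBIC),cv2.resize(a[130:245,265:410],None,fx=2.7,fy=2.7,interpolation=cv2.INTER_CUBIC)])
cv2.imwrite("pics/c10.png",c[:,:,::-1]); print(c.shape)
E
```

```text
psi 100.03 rad -0.0033 tan 0.1020 Ft 0.59 Fr -1.47 ang 98.18 [ 0.01 -0.05  0.06] [ 1.3  0.8 -4.6]
[0.58548162 0.04853459 0.04655409] 0.012119206178015833 23.9667
(310, 784, 3)
```

View pics/c10.png

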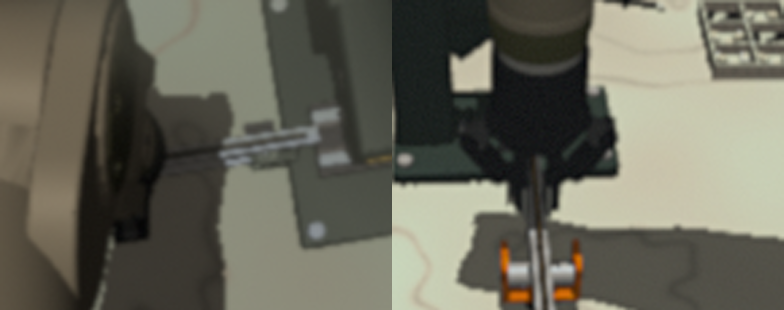

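The top part shows the bar's end at about (318,130) in the crop (full-frame (332.5,193)), just short of the nest mouth. The side part shows it running between the orange cheeks over the roller. I'm checking these numbers against the pose.

```bash
cat > st.py <<'E'
from h import *
t=np.radians(10.2); ex=np.array([np.cos(t),np.sin(t)]); ey=np.array([-np.sin(t),np.cos(t)]); O=np.array([.6155,-.136])
def show():
    s=env.get_state(); q=s["orientation"]; psi=2*np.arctan2(q[2],q[1]); d=s["tcp_pos"][:2]-O
    f=s["wrist_force"]; print("st x %.1f y %.1f barz %.1f psi %.2f  F st x %.1f y %.1f z %.1f"%(d@ex*1e3,d@ey*1e3,(s["tcp_pos"][2]+.0334)*1e3,np.degrees(psi),f[:2]@ex,f[:2]@ey,f[2]),"M",s["ft_torque"].round(2),"gap",s["finger_gap"].round(4),"t",s["clock"])
    return s,psi,d
E
python3 - <<'E'
from st import *
s,psi,d=show()
ax=np.array([np.cos(psi),np.sin(psi)]); nx=np.array([-ax[1],ax[0]])
p=s["tcp_pos"][:2]
for k in(-.15,-.1): print(k,"top",proj("top",[[*(p+ax*k+nx*o),.094] for o in(.007,-.007)]).round(1).tolist())
print("far",proj("side",[[*(p+ax*k),.094] for k in(.05,.1,.15)]).round(1).tolist())
im=cv2.imread("pics/top10.png"); g=cv2.cvtColor(im,cv2.COLOR_BGR2GRAY)
print(g[184:206,300:336:1])
E
```

```text
Traceback (most recent call last):
  File "st.py", line 5, in show
    f=s["wrist_force"]; print("st x %.1f y %.1f barz %.1f psi %.2f  F st x %.1f y %.1f z %.1f"%(d@ex*1e3,d@ey*1e3,(s["tcp_pos"][2]+.0334)*1e3,np.degrees(psi),f[:2]@ex,f[:2]@ey,f[2]),"M",s["ft_torque"].round(2),"gap",s["finger_gap"].round(4),"t",s["clock"])
                                                                                                                                                                                                                        ^^^^^^^^^^^^^^^^^^^^^
AttributeError: 'float' object has no attribute 'round'
```

```bash
sed -i 's/s\["finger_gap"\].round(4)/round(s["finger_gap"],4)/' st.py
python3 - <<'E'
from st import *
np.set_printoptions(linewidth=250)
s,psi,d=show()
ax=np.array([np.cos(psi),np.sin(psi)]); nx=np.array([-ax[1],ax[0]])
p=s["tcp_pos"][:2]
for k in(-.15,-.1): print(k,"top",proj("top",[[*(p+ax*k+nx*o),.094] for o in(.007,-.007)]).round(1).tolist())
print("far",proj("side",[[*(p+ax*k),.094] for k in(.05,.1,.15)]).round(1).tolist())
im=cv2.imread("pics/top10.png"); g=cv2.cvtColor(im,cv2.COLOR_BGR2GRAY)
print(g[184:206,300:336:1])
E
```

```text
st x 1.4 y 190.2 barz 79.7 psi 100.16  F st x -0.3 y -0.1 z -5.2 M [ 0.01  0.08 -0.01] gap 0.0119 t 24.0667
-0.15 top [[332.5, 197.5], [331.4, 191.1]]
-0.1 top [[309.6, 201.0], [308.6, 194.7]]
far [[320.2, 221.6], [321.8, 239.2], [323.5, 258.5]]
[[104 128 134 135 135 135 136 135 136 136 135 136 136 136 136 135 132 113  79  70  73  75  75  75  74  74  74  74  71  69  70  72  73  74  75  76]
 [ 99 124 132 135 135 135 136 135 135 135 135 136 136 135 136 136 132 115  84  70  74  75  75  75  74  74  74  73  69  66  72  82  86  89  96 100]
 [ 86 112 130 134 134 136 135 135 135 135 136 135 135 136 136 135 132 117  87  71  73  75  75  75  74  75  75  73  69  68  87 110 119 121 124 126]
 [ 78 103 128 134 135 135 134 135 135 136 136 135 135 135 135 136 133 122  96  72  73  74  75  75  75  75  74  73  70  72  97 126 134 137 137 137]
 [ 76 102 127 134 135 134 135 135 135 135 135 134 132 130 130 131 132 127 106  76  71  74  76  75  75  75  75  74  72  74  99 128 137 138 137 135]
 [ 75 102 127 134 134 132 130 130 129 128 126 123 117 111 110 113 121 127 110  77  70  75  76  75  75  75  76  75  73  
[... 1680 characters left out ...]
92  95  97  97  97 101  93  94  97  90  77  71  70  71  73  74  69  65  72  77  76  76  74  67  69  85  94  97]
 [ 97  94  96  99 101  96  88  79  76  78  86  93  96  99  95  97 101  93  82  77  77  77  78  77  72  68  74  76  77  76  75  70  73  96 116 123]
 [ 87  85  89 103 119 122 116 101  84  80  86  94  93  94  93  96  95  88  80  78  76  76  76  78  73  71  75  77  77  77  75  72  79 106 129 135]
 [122 122 123 127 131 130 124 110  86  77  82  87  88  87  87  86  83  79  77  73  67  63  64  68  70  72  76  77  77  77  76  72  79 108 132 138]
 [131 133 135 132 123 114 104  90  74  73  79  79  77  74  72  66  63  64  68  70  65  59  62  69  73  76  77  78  78  77  77  72  74 100 124 130]]
```

The image matches the pose within about a pixel, so the grip is straight. I'm sliding in under the punch and then starting down.

Request:
servo_tool(increments=[{"grip": 1, "x": -10, "y": -0.7, "z": 0, "roll": 0}, {"grip": 1, "x": -20, "y": -0.7, "z": 0, "roll": 0}, {"grip": 1, "x": -20, "y": 0, "z": 0, "roll": 0}, {"grip": 1, "x": -12, "y": 0, "z": 0, "roll": 0}, {"grip": 1, "x": -6, "y": 0, "z": 0, "roll": 0}])

```text
clock: 24.48
tcp_pos: [0.5942, -0.0163, 0.0466]
orientation: [0.0, 0.642, 0.767, -0.0]
wrist_force: [-0.9, 0.2, -4.7]
finger_gap: 0.0118
grip_force: 69.3
```

Request:
servo_tool(increments=[{"grip": 1, "x": 0, "y": 0, "z": 5, "roll": 0}, {"grip": 1, "x": 0, "y": 0, "z": 5, "roll": 0}, {"grip": 1, "x": 0, "y": 0, "z": 4, "roll": 0}, {"grip": 1, "x": 0, "y": 0, "z": 0, "roll": 0}, {"grip": 1, "x": 0, "y": 0, "z": 0, "roll": 0}])

```text
clock: 24.9
tcp_pos: [0.5934, -0.0144, 0.0319]
orientation: [-0.001, 0.641, 0.768, -0.0]
wrist_force: [0.5, 0.2, -5.2]
finger_gap: 0.0116
grip_force: 69.3
```

```bash
python3 -c "
from st import *
show()"
```

```text
st x -0.3 y 123.6 barz 65.3 psi 100.26  F st x 0.5 y 0.1 z -5.2 M [ 0.02 -0.02 -0.01] gap 0.0116 t 24.9
```

Request:
servo_tool(increments=[{"grip": 1, "x": 0, "y": 0, "z": 2, "roll": 0}, {"grip": 1, "x": 0, "y": 0, "z": 2, "roll": 0}, {"grip": 1, "x": 0, "y": 0, "z": 1, "roll": 0}, {"grip": 1, "x": 0, "y": 0, "z": 0, "roll": 0}])

```text
clock: 25.23
tcp_pos: [0.594, -0.0153, 0.0273]
orientation: [-0.0, 0.641, 0.767, -0.0]
wrist_force: [0.1, -0.4, -6.0]
finger_gap: 0.0118
grip_force: 69.3
```

Request:
servo_tool(increments=[{"grip": 1, "x": 0, "y": 0, "z": 2, "roll": 0}, {"grip": 1, "x": 0, "y": 0, "z": 1, "roll": 0}, {"grip": 1, "x": 0, "y": 0, "z": 0, "roll": 0}])

```text
clock: 25.48
tcp_pos: [0.594, -0.0154, 0.0243]
orientation: [-0.0, 0.642, 0.767, -0.0]
wrist_force: [-0.3, 0.1, -4.9]
finger_gap: 0.0121
grip_force: 69.3
```

```bash
python3 -c "
from st import *
show()"
```

```text
st x 0.2 y 122.5 barz 57.7 psi 100.19  F st x -0.3 y 0.2 z -4.9 M [ 0.04 -0.01  0.02] gap 0.0121 t 25.4833
```

Request:
servo_tool(increments=[{"grip": 1, "x": 0, "y": 0, "z": 1.5, "roll": 0}, {"grip": 1, "x": 0, "y": 0, "z": 1, "roll": 0}, {"grip": 1, "x": 0, "y": 0, "z": 0, "roll": 0}])

```text
clock: 25.73
tcp_pos: [0.594, -0.0154, 0.0218]
orientation: [-0.0, 0.641, 0.767, -0.0]
wrist_force: [0.1, 0.1, -5.9]
finger_gap: 0.0121
grip_force: 69.3
```

Request:
servo_tool(increments=[{"grip": 1, "x": 0, "y": 0, "z": 1.5, "roll": 0}, {"grip": 1, "x": 0, "y": 0, "z": 1, "roll": 0}, {"grip": 1, "x": 0, "y": 0, "z": 0, "roll": 0}])

```text
clock: 25.98
tcp_pos: [0.594, -0.0154, 0.0193]
orientation: [-0.0, 0.641, 0.767, -0.0]
wrist_force: [0.2, -0.1, -4.8]
finger_gap: 0.0119
grip_force: 69.3
```

```bash
python3 -c "
from st import *
show()"
```

```text
st x 0.2 y 122.5 barz 52.7 psi 100.20  F st x 0.1 y -0.2 z -4.8 M [ 0.01 -0.03 -0.02] gap 0.0119 t 25.9833
```

In the channel with no side force. Next, the last few millimetres to the floor.

Request:
servo_tool(increments=[{"grip": 1, "x": 0, "y": 0, "z": 1, "roll": 0}, {"grip": 1, "x": 0, "y": 0, "z": 0.7, "roll": 0}, {"grip": 1, "x": 0, "y": 0, "z": 0, "roll": 0}])

```text
clock: 26.23
tcp_pos: [0.5941, -0.0154, 0.0177]
orientation: [-0.0, 0.641, 0.767, -0.0]
wrist_force: [-0.4, -0.1, -5.6]
finger_gap: 0.012
grip_force: 69.3
```

Request:
servo_tool(increments=[{"grip": 1, "x": 0, "y": 0, "z": 0.5, "roll": 0}, {"grip": 1, "x": 0, "y": 0, "z": 0.5, "roll": 0}, {"grip": 1, "x": 0, "y": 0, "z": 0, "roll": 0}])

```text
clock: 26.48
tcp_pos: [0.5942, -0.0154, 0.0168]
orientation: [0.0, 0.641, 0.767, -0.0]
wrist_force: [-0.7, 0.3, -4.6]
finger_gap: 0.0117
grip_force: 69.3
```

```bash
python3 -c "
from st import *
show()"
```

```text
st x 0.4 y 122.5 barz 50.2 psi 100.20  F st x -0.6 y 0.4 z -4.6 M [-0.05 -0.03  0.02] gap 0.0117 t 26.4833
```

Request:
servo_tool(increments=[{"grip": 1, "x": 0, "y": 0, "z": 0.4, "roll": 0}, {"grip": 1, "x": 0, "y": 0, "z": 0, "roll": 0}])

```text
clock: 26.65
tcp_pos: [0.5943, -0.0154, 0.0166]
orientation: [0.0, 0.641, 0.767, -0.0]
wrist_force: [-0.1, 0.3, -4.1]
finger_gap: 0.0116
grip_force: 69.4
```

Request:
servo_tool(increments=[{"grip": 1, "x": 0, "y": 0, "z": 0.4, "roll": 0}, {"grip": 1, "x": 0, "y": 0, "z": 0, "roll": 0}])

```text
clock: 26.82
tcp_pos: [0.5943, -0.0154, 0.0165]
orientation: [0.0, 0.641, 0.767, 0.0]
wrist_force: [-1.4, 0.4, -1.1]
finger_gap: 0.0119
grip_force: 69.8
```

```bash
python3 -c "
from st import *
show()"
```

```text
st x 0.5 y 122.4 barz 49.9 psi 100.20  F st x -1.3 y 0.6 z -1.1 M [0.02 0.21 0.07] gap 0.0119 t 26.8167
```

Seated on the floor and roller. Now I slide gently toward the end stop.

Request:
servo_tool(increments=[{"grip": 1, "x": -1.5, "y": 0, "z": 0, "roll": 0}, {"grip": 1, "x": -1.5, "y": 0, "z": 0, "roll": 0}, {"grip": 1, "x": -1.5, "y": 0, "z": 0, "roll": 0}, {"grip": 1, "x": -1.5, "y": 0, "z": 0, "roll": 0}, {"grip": 1, "x": 0, "y": 0, "z": 0, "roll": 0}])

```text
clock: 27.23
tcp_pos: [0.5958, -0.0215, 0.0165]
orientation: [0.0, 0.641, 0.767, 0.0]
wrist_force: [-0.1, 1.8, 0.5]
finger_gap: 0.0117
grip_force: 70.0
```

Request:
servo_tool(increments=[{"grip": 1, "x": -0.8, "y": 0, "z": 0, "roll": 0}, {"grip": 1, "x": -0.8, "y": 0, "z": 0, "roll": 0}, {"grip": 1, "x": 0, "y": 0, "z": 0, "roll": 0}])

```text
clock: 27.48
tcp_pos: [0.5959, -0.0228, 0.0164]
orientation: [0.0, 0.641, 0.767, 0.0]
wrist_force: [-0.3, 3.9, 2.3]
finger_gap: 0.0119
grip_force: 70.1
```

```bash
python3 -c "
from st import *
show()"
```

```text
st x 0.8 y 114.8 barz 49.8 psi 100.20  F st x 0.4 y 3.9 z 2.3 M [0.57 0.08 0.  ] gap 0.0119 t 27.4833
```

Request:
servo_tool(increments=[{"grip": 1, "x": -0.6, "y": 0, "z": -0.2, "roll": 0}, {"grip": 1, "x": 0, "y": 0, "z": 0, "roll": 0}])

```text
clock: 27.65
tcp_pos: [0.5959, -0.0235, 0.0165]
orientation: [0.0, 0.641, 0.767, 0.0]
wrist_force: [0.2, 3.2, 0.6]
finger_gap: 0.0116
grip_force: 70.1
```

```bash
python3 -c "
from st import *
show()"
```

```text
st x 0.7 y 114.2 barz 49.9 psi 100.20  F st x 0.8 y 3.2 z 0.6 M [ 0.53 -0.01  0.01] gap 0.0116 t 27.65
```

Still sliding, so that was friction. I'll continue.

Request:
servo_tool(increments=[{"grip": 1, "x": -0.8, "y": 0, "z": -0.1, "roll": 0}, {"grip": 1, "x": -0.8, "y": 0, "z": 0, "roll": 0}, {"grip": 1, "x": 0, "y": 0, "z": 0, "roll": 0}])

```text
clock: 27.9
tcp_pos: [0.596, -0.0251, 0.0165]
orientation: [0.0, 0.641, 0.767, 0.0]
wrist_force: [-0.1, 3.3, 2.2]
finger_gap: 0.0118
grip_force: 70.1
```

```bash
python3 -c "
from st import *
show()"
```

```text
st x 0.4 y 112.6 barz 49.9 psi 100.20  F st x 0.5 y 3.3 z 2.2 M [0.6  0.07 0.02] gap 0.0118 t 27.9
```

Request:
servo_tool(increments=[{"grip": 1, "x": -0.8, "y": 0, "z": -0.1, "roll": 0}, {"grip": 1, "x": -0.7, "y": 0, "z": 0, "roll": 0}, {"grip": 1, "x": 0, "y": 0, "z": 0, "roll": 0}])

```text
clock: 28.15
tcp_pos: [0.5961, -0.0267, 0.0165]
orientation: [-0.0, 0.642, 0.767, -0.0]
wrist_force: [-0.4, 2.9, 1.7]
finger_gap: 0.0121
grip_force: 70.1
```

```bash
python3 -c "
from st import *
show()"
```

```text
st x 0.3 y 111.0 barz 49.9 psi 100.19  F st x 0.1 y 2.9 z 1.7 M [ 0.53  0.15 -0.01] gap 0.0121 t 28.15
```

Request:
servo_tool(increments=[{"grip": 1, "x": -0.7, "y": 0, "z": 0, "roll": 0}, {"grip": 1, "x": -0.6, "y": 0, "z": 0, "roll": 0}, {"grip": 1, "x": 0, "y": 0, "z": 0, "roll": 0}])

```text
clock: 28.4
tcp_pos: [0.5963, -0.0273, 0.0165]
orientation: [-0.0, 0.641, 0.767, 0.0]
wrist_force: [-1.3, 4.4, 2.8]
finger_gap: 0.012
grip_force: 70.2
```

```bash
python3 -c "
from st import *
show()"
```

```text
st x 0.3 y 110.4 barz 49.9 psi 100.21  F st x -0.5 y 4.6 z 2.8 M [0.95 0.17 0.02] gap 0.012 t 28.4
```

Request:
servo_tool(increments=[{"grip": 1, "x": -0.7, "y": 0, "z": 0, "roll": 0}, {"grip": 1, "x": 0, "y": 0, "z": 0, "roll": 0}, {"grip": 1, "x": 0, "y": 0, "z": 0, "roll": 0}])

```text
clock: 28.65
tcp_pos: [0.5963, -0.0273, 0.0165]
orientation: [-0.001, 0.641, 0.767, 0.001]
wrist_force: [-0.5, 6.6, 2.6]
finger_gap: 0.0116
grip_force: 70.3
```

```bash
python3 -c "
from st import *
show()"
```

```text
st x 0.3 y 110.4 barz 49.9 psi 100.24  F st x 0.7 y 6.6 z 2.6 M [ 1.43  0.19 -0.04] gap 0.0116 t 28.65
```

Home: stalled at station y 110.4 with about 4 N on the stop beyond friction. I'm easing the grip, opening and lifting straight up.

Request:
servo_tool(increments=[{"grip": 1, "x": 0.2, "y": 0, "z": 0, "roll": 0}, {"grip": 1, "x": 0, "y": 0, "z": 0, "roll": 0}, {"grip": 0.8, "x": 0, "y": 0, "z": 0, "roll": 0}, {"grip": 0.6, "x": 0, "y": 0, "z": 0, "roll": 0}, {"grip": 0.5, "x": 0, "y": 0, "z": 0, "roll": 0}], grip_force=25)

```text
clock: 29.07
tcp_pos: [0.5967, -0.0291, 0.0164]
orientation: [0.0, 0.642, 0.767, -0.0]
wrist_force: [0.5, -0.8, -0.2]
finger_gap: 0.0404
grip_force: 0.0
```

Request:
servo_tool(increments=[{"grip": 0.5, "x": 0, "y": 0, "z": 0, "roll": 0}, {"grip": 0.5, "x": 0, "y": 0, "z": -5, "roll": 0}, {"grip": 0.5, "x": 0, "y": 0, "z": -15, "roll": 0}, {"grip": 0.5, "x": 0, "y": 0, "z": -20, "roll": 0}, {"grip": 0.5, "x": 0, "y": 0, "z": -20, "roll": 0}])

```text
clock: 29.48
tcp_pos: [0.596, -0.0285, 0.077]
orientation: [-0.0, 0.642, 0.767, -0.0]
wrist_force: [-0.3, -0.6, -0.3]
finger_gap: 0.043
grip_force: 0.0
```

Request:
servo_tool(increments=[{"grip": 0.5, "x": 15, "y": -20, "z": -20, "roll": 0}, {"grip": 0.5, "x": 25, "y": -25, "z": -20, "roll": 0}, {"grip": 0.5, "x": 25, "y": -25, "z": -10, "roll": 0}, {"grip": 0.5, "x": 25, "y": -25, "z": 0, "roll": 0}, {"grip": 0.5, "x": 25, "y": -25, "z": 0, "roll": 0}])

```text
clock: 29.9
tcp_pos: [0.4577, 0.0639, 0.1278]
orientation: [0.001, 0.642, 0.767, 0.001]
wrist_force: [-0.9, 0.9, -0.7]
finger_gap: 0.0428
grip_force: 0.0
```

Request:
servo_tool(increments=[{"grip": 0.5, "x": 30, "y": -25, "z": 0, "roll": 0}, {"grip": 0.5, "x": 30, "y": -25, "z": 0, "roll": 0}, {"grip": 0.5, "x": 30, "y": -25, "z": 0, "roll": 0}, {"grip": 0.5, "x": 0, "y": 0, "z": 0, "roll": 0}, {"grip": 0.5, "x": 0, "y": 0, "z": 0, "roll": 0}])

```text
clock: 30.32
tcp_pos: [0.3671, 0.1398, 0.1271]
orientation: [0.001, 0.64, 0.768, 0.0]
wrist_force: [1.1, -0.2, 0.2]
finger_gap: 0.0429
grip_force: 0.0
```

Run:
```python
from st import *
show()
im=snap("top","top11.png"); g=cv2.cvtColor(im,cv2.COLOR_RGB2GRAY); g0=cv2.cvtColor(cv2.imread("pics/top8.png"),cv2.COLOR_BGR2GRAY)
for nm,(x,y) in {"far end L":(-7,260),"far end R":(7,260),"axis y60":(0,60),"axis y150":(0,150),"rest":(0,220)}.items(): print(nm,proj("top",[*(O+ex*x/1e3+ey*y/1e3),.064])[0].round(1))
d=cv2.absdiff(g,g0); d[:,:225]=0; d[:,340:]=0; d[:180]=0; d[225:]=0
m=(cv2.GaussianBlur(d,(3,3),0)>18).astype(np.uint8); p=np.argwhere(m)[:,::-1]; k,l,st,c=cv2.connectedComponentsWithStats(m)
for i in range(1,k):
    if st[i,4]>40: print(st[i],c[i],cv2.minAreaRect(np.argwhere(l==i)[:,::-1].astype(np.float32)))
for nm,(u0,v0,u1,v1) in {"tray":(392,265,468,330),"probe":(445,190,475,260),"tube":(200,90,245,140)}.items():
    b=cv2.cvtColor(cv2.imread("pics/top0.png"),cv2.COLOR_BGR2GRAY); print(nm,cv2.phaseCorrelate(b[v0:v1,u0:u1].astype(float),g[v0:v1,u0:u1].astype(float)))
```

```text
st x -195.6 y 315.5 barz 160.5 psi 100.39  F st x 1.1 y -0.4 z 0.2 M [ 0.01 -0.04 -0.02] gap 0.0429 t 30.3167
far end L [234.3 214.3]
far end R [233.5 208.1]
axis y60 [322.6 197.4]
axis y150 [282.8 203.6]
rest [251.7 208.4]
[317 192  23   5  49] [328.69387755 194.18367347] ((328.0400085449219, 194.2799835205078), (2.262742042541504, 22.344575881958008), 81.8698959350586)
[237 197  72  18 457] [274.79868709 205.75054705] ((272.300048828125, 206.10003662109375), (8.202439308166504, 72.12489318847656), 81.8698959350586)
tray ((0.012559555077075402, 0.02630276337348647), 0.9896954005636527)
probe ((0.013063579501391587, 0.08421827527855896), 0.985568929754749)
tube ((0.4676233131963059, 0.015309472936039015), 0.9545874415565871)
```

Run:
```python
from st import *
np.set_printoptions(linewidth=250)
for f in("top8","top11"):
    I=cv2.imread(f"pics/{f}.png"); m=cv2.inRange(cv2.cvtColor(I,cv2.COLOR_BGR2HSV),(8,130,70),(22,255,255))[185:230,235:275]
    k,l,st,c=cv2.connectedComponentsWithStats(m); print(f,[(st[i,4],(c[i]+[235,185]).round(1).tolist()) for i in range(1,k) if st[i,4]>10])
print(cv2.cvtColor(I,cv2.COLOR_BGR2GRAY)[204:220,226:246])
for n in("top0","top11"):
    J=cv2.imread(f"pics/{n}.png"); m=cv2.inRange(cv2.cvtColor(J,cv2.COLOR_BGR2HSV),(5,80,60),(25,255,255))[90:140,200:245]; p=np.argwhere(m); print(n,len(p),p.mean(0))
```

```text
top8 [(np.int32(59), [254.6, 196.9]), (np.int32(62), [256.8, 219.2])]
top11 [(np.int32(56), [254.8, 197.0]), (np.int32(64), [256.9, 219.2])]
[[126 125 123 119 115 118 122 124 125 125 125 125 125 125 124 125 124 124 122 112]
 [125 124 123 119 116 119 123 125 125 124 125 125 124 124 125 124 124 123 119 110]
 [125 124 122 119 118 120 123 125 124 125 123 120 119 121 124 125 124 120 113 109]
 [124 124 120 119 119 121 124 124 124 124 120 111 109 115 122 126 126 121 114 111]
 [124 123 119 117 118 122 123 121 121 126 125 120 115 114 117 119 114 105  93  85]
 [124 122 119 116 120 122 122 119 117 126 130 126 113  92  85  84  79  72  62  56]
 [124 122 118 115 120 122 123 119 117 128 130 126 108  71  52  53  59  68  69  70]
 [124 121 116 114 120 123 124 122 123 130 131 127 111  80  68  71  87 105 110 107]
 [124 120 115 115 120 123 125 125 127 131 131 130 122 108 101 101 108 116 117 108]
 [123 120 116 115 121 124 125 125 125 126 124 124 119 108 100  94  94  96  96  91]
 [123 120 117 118 122 124 125 125 120 113 108 107 108 109 110 110 109 109 109 109]
 [121 119 117 120 123 124 125 124 121 118 114 114 116 119 121 122 122 122 121 122]
 [120 116 118 122 124 125 124 125 124 124 123 123 123 124 124 124 125 124 124 124]
 [119 116 118 122 124 125 125 125 125 125 125 124 125 125 125 125 125 125 124 124]
 [117 118 121 123 124 125 125 125 125 125 125 126 125 125 125 125 125 125 124 125]
 [116 119 123 124 125 125 125 125 125 125 125 125 125 125 125 125 125 125 124 125]]
top0 344 [27.31104651 21.15697674]
top11 342 [27.23684211 21.11111111]
```

```bash
python3 -c "
from workcell import env
print(env.hand_in())"
```

```text
the job is handed in; nothing more can be done
None
```

The job is handed in: the prop leg is bedded at its stop with about 10 N, the bar lies pins up in the nest and on the roller, home against the end stop with under 7 N, and the tray, tube and probe did not move; the verdict was not shown.

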